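# Load temperature loggers into a heating block and start the check run

### The job

Prepare the heating block for its temperature check: swing the hold-down bar wide open, lift the cover off the wells and lay it flat in the middle of the green mat, then put every orange-headed logger from the blue dock into a well of its own, fully home and upright. Then swing the bar back over the loggers until it stops in its catch, and press the green start button all the way down. At the end all of this must still be in place, and the other things on the bench must be left where they are.

Things in the scene. Friction and masses are not known exactly. Their poses are not given: they have to be found in the camera images.
- heater: Beige heating block unit fixed to the bench, 190 mm deep (its x, pointing to its rear) x 250 mm wide (y). Origin: centre of the underside. The rear part is 85 mm high, flat-topped, and spans 65 mm in front of and behind the line of wells; the console in front of it, towards the robot, is 50 mm high and 60 mm deep.
- well0 (a point): Mouth of well 0, the one nearest the bar's hinge, level with the unit's flat top. Four vertical wells, 10 mm diameter with 2 mm chamfers, 85 mm deep, stand in a straight row along the unit's y in an aluminium strip, 38 mm apart. All are empty at the start, hidden below the cover; any logger may go into any well.
- well1 (a point): Mouth of well 1, 38 mm from well 0.
- well2 (a point): Mouth of well 2.
- well3 (a point): Mouth of well 3, nearest the catch.
- bar (a joint): Angle of the steel hold-down bar (rad): 0 = closed, over the row of wells, stopped in the catch; grows as it swings out level towards the robot (clockwise from above), to a stop at 1.6. Starts nearly closed. Stiff hinge (0.08 N m friction), stays where left. Bar 14 mm wide, underside 130 mm, top 140 mm above the bench: it passes 5 mm above the heads of fully seated loggers.
- bar_knob (a point): On the axis of the red upright knob near the bar's free end, 190 mm from the hinge axis. Knob 18 mm diameter, from 140 to 180 mm above the bench; this point is at 165 mm. When closed, the bar's end rests on a dark steel catch beyond well 3, whose back stop at the rear side, 24 mm from the knob, reaches 140 mm; nothing else near is higher.
- bar_hinge (a point): Point on the bar's vertical hinge axis, on a post 50 mm beyond well 0, at the top of the bar (140 mm above the bench).
- start (a joint): Travel of the green start button (m): 0 = up, 0.006 = all the way down (takes 5 N); it springs back.
- start_top (a point): Centre of the top of the green start button, 28 mm diameter, in a black housing on the console, 72 mm above the bench when up; pressed straight down.
- cover: Loose slate-blue cover plate, 80 x 136 x 8 mm (x, y, z), 0.25 kg, lying on top of the heating block over the wells at the start; a black upright knob, 22 mm diameter and 27 mm tall, stands in its middle (top 35 mm above the underside). Origin: centre of the underside; z up.
- mat: Flat green mat fixed to the bench, 180 x 180 x 3 mm; origin: centre of its underside. It lies on one side of the unit, the dock on the other; which side varies.
- dock: Blue dock block fixed to the bench, 190 mm (its x) x 60 mm (its y) x 60 mm high, with four square 10 mm through holes in a row along its x, 44 mm apart, in which the loggers stand. Origin: centre of the underside.
- logger0: Temperature logger (absent in some runs), 60 g: steel stem 8 mm thick with chamfered foot, reaching 50 mm below the origin; black collar 30 mm wide, 4 mm thick; round orange head 24 mm wide, 36 mm tall, top 40 mm above the origin. Origin: centre of the collar underside, z up. Stands in the dock, collar on its top; fully home in a well when the collar rests on the block.
- logger1: Another logger, the same as logger0 (may be absent).
- logger2: Another logger, the same as logger0 (may be absent).
- logger3: Another logger, the same as logger0 (may be absent).
- buffer_bottle: bystander: clear bottle with a blue cap, 190 mm tall, 86 mm diameter; leave it alone.
- stain_bottle: bystander: amber bottle with a blue cap, 160 mm tall, 70 mm diameter; leave it alone.
- tub: bystander: white tub with a blue lid, 102 mm tall, 80 mm diameter; leave it alone.
- timer: bystander: coral-red timer, 62 mm wide and tall, standing near the robot; leave it alone.
- tip_box: bystander: purple box, 125 x 85 x 70 mm; leave it alone.
- jar: bystander: small white jar with a blue cap, 60 mm tall, 52 mm diameter; leave it alone.
- marker: bystander: yellow marker pen, 130 mm long, 16 mm thick, lying; leave it alone.
Not all that is in view belongs to the job. Leave any purple or yellow look-alike of the logger0 alone.

How it is judged:
By the outcome, as a careful person would: the job done as asked, in the order asked, and still so for the second after the job is handed in, with the robot touching nothing.
Of logger0, logger1, logger2, logger3 only 2 to 4 are there at a start; the rules pass over those that are not, and their reading is None.
At some moment in a run one of cover may be knocked a few centimetres aside while the robot is not near it.
It also fails if it takes over 210 s, if anything falls off the work surface, if the arm or the gripper's body presses on something with over 40 N, if the wrist force passes 120 N, or if a joint passes its speed limit or range.

### The arm

A 6-joint arm with a two-finger parallel gripper is mounted at the origin on the work surface. World frame = base frame: x ahead of the robot, y to its left, z up, the work surface at z = 0. Lengths are in mm, angles in rad, forces in N, time in s.
With the tool pointing down it reaches from about 275 to 750 mm from the base axis. Payload 10.2 kg.
Tool frame: the origin (TCP) lies between the finger pads; the fingertips stand 25 mm ahead of it and the grasp point (between the pads) lies 6 mm ahead of it; z points along the fingers, y is the line along which they close (so a half turn about z gives the same grasp; the last joint's range is limited). The gripper opens to 85 mm and grips with 20 to 120 N. Pads are 22 mm wide; open, the fingers measure 114 mm over their backs; the gripper's body (76 mm by 85 mm) begins 54 mm behind the grasp point. The pads swing forward as they close: fully open they stand 13 mm farther back than shut.
Start: joints at [-1.484, 0.313, 1.498, -0, 1.331, -0.223], TCP at [160.043, -500.018, 256.294] pointing down, gripper open.
Joint ranges: [-2.94, 2.94], [-0.97, 2.17], [0.19, 2.56], [-1.23, 4.37], [0.02, 3.11], [-2.88, 2.88]. Speed limits (rad/s): [2.39, 2.39, 3.01, 3.14, 3.14, 3.14].

### API

Orientations are given as a unit quaternion [w, x, y, z].
In Python, from rig import ctrl, eyes, finish_job gives the robot as it stands.
- The arm moves only by the tool step_arm, never from a script. Its argument "increments" is a list of rows, each an object of numbers: "dx", "dy", "dz": the shift along the tool's x, y, z in units of 25 mm (1.0 is 25 mm); "wx", "wy", "wz": the turn, a rotation vector about the tool's x, y, z in units of 6 degrees (1.0 is 6 degrees). A call has 1 to 5 rows; each row shifts and turns the commanded pose from where the row before left it, along the tool's axes as they then stand; what a row does not reach is not made up. A row lasts 1/10 s, in which the tool goes at most 50 mm and 8.59 degrees, less where a joint would pass 70% of its speed; a pose out of reach is approached as far as the arm can. A call is refused whole if a number of a shift passes 1 or a number of a turn 1, either way. A call with a gripper value outside its range is refused whole. "fingers" is the finger opening in mm, from 0 to 85.4, set as the call begins (left out, the last holds). The fingers move at their own pace and stop on an object; "squeeze" is the grip in N (left out, the last holds). Time passes only in rows, so rows that do not move let the fingers close. It gives the time, the measured TCP pose, the force, the opening and the grip force at its end, in the units of the state.
- ctrl.sense(): the state, without advancing time (a new reading comes with each control period).
- eyes.capture(name): name is "scene" or "top"; returns a dict with "frame" (400x640x3 uint8, blue, green, red), "fx", "fy", "cx", "cy" (pixels), "R" (3x3) and "t" (3): a world point X has camera coordinates R X + t. Camera axes: x right, y down, z forward; pixel columns grow to the right and rows downward; lengths in mm; the calibration is good to about 2 mm. A picture is of the moment at which its call begins. There is no depth.
- finish_job(): hands the job in; it is judged then, once.
Trained networks look in the newest picture that a camera, given by its name, has taken for a name from the list of things; names that differ only in an ending like _2 or _b are one class to them, and where a whole thing is asked for, a point or a joint stands for the part that bears it (a point fixed in the world has none). Each returns a list of dicts, best first, with "p" (0 to 1); they miss things now and then, are a little off and sometimes report something else, mostly with a low value. They report only what shows in the picture. A call takes as long as a camera call. They do not tell look-alikes from the thing itself.
- eyes.cut_out(camera, label): "mask" (400x640 bool, what is visible of it).
- eyes.landmark_of(camera, label): "point" ([x, y, z] in mm, in the coordinates of the camera as it stood for that picture, good to about 4 mm: a listed point, or the origin of a listed thing).
The state is a dict: "time_s": time; "joints": joint angles; "dq": joint speeds; "tau": joint torques, N m; "eef_pos": TCP position; "ee_rot": TCP orientation; "force": force on the tool from outside, world axes, zero at the start; "wrist_torque": the same for the moment, N m; "grip_width": opening from 0.0 (shut) to 1.0 (fully open); "grip_force": force on a finger pad.
Only numpy, scipy, OpenCV 4.12 (cv2) and the standard library are available. Lean on these libraries where they do the work, as an engineer would, in place of code of your own. Each camera call takes 0.05 s, during which the arm holds its last target. There are 200 camera calls.

## Working session

There is one attempt and no reset: what is moved stays moved. The work goes in short steps, Python scripts to look and compute and a tool call to move; the robot and the scene stay as the last step left them, time stands still between calls to the robot, and variables do not carry over. Pictures are saved under pics/ and viewed, at most 14 in all, crops included, and the job is handed in when it is done.

Besides the shell and the picture viewer there is one more tool, called after "Request:" by a JSON object that holds its "api" and its "payload". step_arm: Moves the arm, as the interface text tells. Its arguments: {"type":"object","properties":{"increments":{"type":"array"},"fingers":{"type":"number"},"squeeze":{"type":"number"}},"required":["increments"]}

```bash
ls; mkdir -p pics
cat > h.py <<'E'
from rig import ctrl, eyes, finish_job
import numpy as np, cv2
def w(c,p): return c['R'].T@(np.array(p)-c['t'])
def px(c,X):
    q=c['R']@np.array(X,float)+c['t']; return np.array([c['fx']*q[0]/q[2]+c['cx'],c['fy']*q[1]/q[2]+c['cy']])
def cap(n):
    c=eyes.capture(n); c['R']=np.array(c['R']);c['t']=np.array(c['t']).ravel(); return c
def onz(c,u,v,z):
    d=c['R'].T@np.array([(u-c['cx'])/c['fx'],(v-c['cy'])/c['fy'],1]); o=-c['R'].T@c['t']; return o+d*(z-o[2])/d[2]
E
python3 - <<'E'
from h import *
C={}
for n in ['scene','top']:
    c=cap(n); cv2.imwrite(f'pics/{n}0.png',c['frame']); print(n,-c['R'].T@c['t'])
    for l in ['heater','well0','well3','bar_knob','bar_hinge','start_top','cover','mat','dock','logger0']:
        for d in eyes.landmark_of(n,l)[:6]:
            if d['p']>.2:
                X=w(c,d['point']);print(n,l,round(d['p'],2),X.round(0),px(c,X).round(0))
print(ctrl.sense())
E
```

```text
pics
scene [946.6874204  573.12717793 926.25824126]
scene heater 0.9 [634.  21.  -1.] [279. 266.]
scene heater 0.32 [ 740. -278.    1.] [188. 212.]
scene heater 0.22 [481. 320.  -2.] [406. 321.]
scene well0 0.96 [661.  80.  81.] [282. 269.]
scene well0 0.66 [665. -31.  85.] [255. 238.]
scene well0 0.65 [663.   6.  86.] [264. 247.]
scene well0 0.59 [662.  44.  84.] [273. 257.]
scene well3 0.96 [661.  80.  81.] [282. 269.]
scene well3 0.66 [665. -31.  85.] [255. 238.]
scene well3 0.65 [663.   6.  86.] [264. 247.]
scene well3 0.59 [662.  44.  84.] [273. 257.]
scene bar_knob 0.76 [645. -60. 165.] [253. 204.]
scene bar_hinge 0.93 [658. 130. 140.] [295. 268.]
scene bar_hinge 0.25 [478. 319.  -0.] [407. 320.]
scene start_top 0.49 [568. -15.  72.] [292. 227.]
scene start_top 0.39 [454. 325.  66.] [421. 301.]
scene start_top 0.26 [ 215. -332.    1.] [326. 133.]
scene cover 0.62 [667.   5.  90.] [262. 246.]
scene cover 0.6 [665.  19.  89.] [266. 250.]
scene mat 0.9 [ 507. -354.   -1.] [247. 164.]
scene dock 0.9 [477. 319.  -1.] [407. 319.]
scene logger0 0.8 [411. 422.  48.] [466. 327.]
scene l
[... 1309 characters left out ...]
94. 256.]
{'time_s': 1.1, 'joints': array([-1.48437719e+00,  3.12876724e-01,  1.49770647e+00,  1.10955292e-05,
        1.33098789e+00, -2.23398457e-01]), 'dq': array([-0.00110916, -0.00087199,  0.00010568, -0.00064587,  0.00012974,
        0.00025628]), 'tau': array([-1.99108235e-04, -4.12173557e+01, -2.59904194e+01, -1.61602165e-04,
        5.53873324e-04, -2.91573656e-05]), 'eef_pos': array([ 160.05670393, -500.01290567,  256.30365413]), 'ee_rot': array([1.11287971e-05, 9.88025810e-01, 1.54288688e-01, 4.63828388e-06]), 'force': array([-0.40180513, -0.2116291 , -0.14260039]), 'wrist_torque': array([-0.00460066,  0.02320069, -0.01070894]), 'grip_force': 0.0, 'grip_width': 0.9992691401531515}
```

View pics/scene0.png

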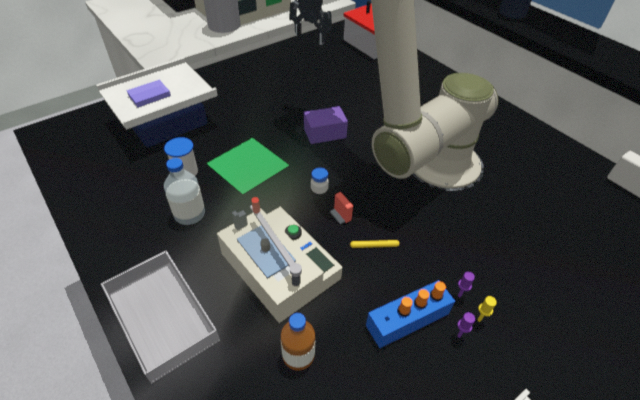

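View pics/top0.png

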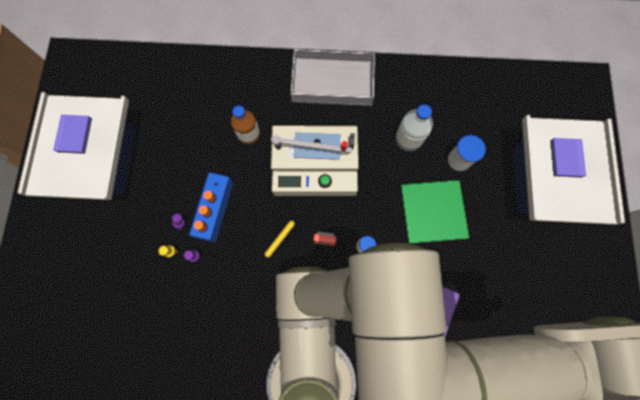

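Run:
```python
from h import *
a=cap('scene')['frame'][250:370,380:520]; b=cap('top')['frame'][180:280,140:260]
cv2.imwrite('pics/crop.png',np.hstack([cv2.resize(a,(390,334)),cv2.resize(b,(400,334))]))
```

```text
(no output)
```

View pics/crop.png

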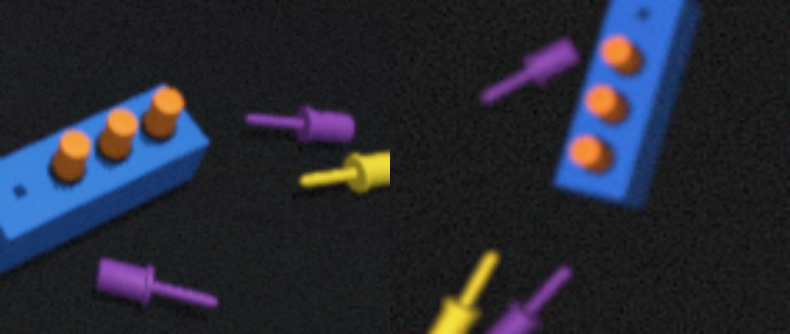

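Scene: three orange loggers stand in the dock (scene px (405,306), (423,298), (440,290); the fourth hole is empty). The two purple and one yellow look-alikes lie on the bench beside the dock, so the three upright orange ones are the ones meant. The cover is under the bar at (262,250), the bar knob is red at (255,204), the start button is green at (293,230), and the mat is at (248,165). Next I refine these by triangulating colour blobs.

```bash
cat >> h.py <<'E'
def blobs(c,lo,hi,amin=8,roi=None):
    hsv=cv2.cvtColor(c['frame'],cv2.COLOR_BGR2HSV); m=cv2.inRange(hsv,np.array(lo),np.array(hi))
    if roi: z=np.zeros_like(m); z[roi[1]:roi[3],roi[0]:roi[2]]=m[roi[1]:roi[3],roi[0]:roi[2]]; m=z
    n,_,s,ce=cv2.connectedComponentsWithStats(m)
    return [(ce[i],s[i,4]) for i in range(1,n) if s[i,4]>=amin]
def tri(c1,u1,c2,u2):
    A=[];b=[]
    for c,u in ((c1,u1),(c2,u2)):
        d=c['R'].T@np.array([(u[0]-c['cx'])/c['fx'],(u[1]-c['cy'])/c['fy'],1]);d/=np.linalg.norm(d)
        P=np.eye(3)-np.outer(d,d); A.append(P); b.append(P@(-c['R'].T@c['t']))
    X=np.linalg.solve(A[0]+A[1],b[0]+b[1])
    return X,[np.linalg.norm(P@X-q) for P,q in zip(A,b)]
E
python3 - <<'E'
from h import *
s=cap('scene');t=cap('top')
for nm,lo,hi,rs,rt in [('orange',(5,150,90),(17,255,255),(380,270,455,330),(185,170,235,245)),('red',(0,140,80),(4,255,255),(240,190,270,220),(330,130,360,160)),('green',(45,120,60),(80,255,255),(280,215,305,245),(310,170,340,190)),('mat',(45,120,60),(80,255,255),(200,130,300,195),(395,175,475,250))]:
    a=blobs(s,lo,hi,8,rs);b=blobs(t,lo,hi,8,rt)
    a.sort(key=lambda q:q[0][0]);b.sort(key=lambda q:q[0][1])
    print(nm,[(x[0].round(1),x[1]) for x in a],[(x[0].round(1),x[1]) for x in b])
    for x,y in zip(a,b):
        X,e=tri(s,x[0],t,y[0]);print('   ',X.round(1),np.round(e,1))
def up(c,r,k):return cv2.resize(c['frame'][r[1]:r[3],r[0]:r[2]],None,fx=k,fy=k,interpolation=cv2.INTER_CUBIC)
a=up(s,(210,190,350,325),4);b=up(t,(265,115,365,200),4)
im=np.zeros((540,560+400,3),np.uint8);im[:,:560]=a;im[:340,560:]=b
cv2.imwrite('pics/h.png',cv2.resize(im,None,fx=.83,fy=.83))
E
```

```text
orange [(array([405.1, 305.7]), np.int32(147)), (array([421.8, 297.9]), np.int32(145)), (array([438.5, 289.6]), np.int32(162))] [(array([209.4, 196.2]), np.int32(61)), (array([204.8, 210.8]), np.int32(65)), (array([200.1, 225.6]), np.int32(68))]
    [498.6 316.6  81.4] [0.4 0.4]
    [455.4 324.5  81.4] [0.5 0.5]
    [411.7 332.2  84.1] [0.1 0.1]
red [(array([254.7, 199.8]), np.int32(31))] [(array([344. , 145.2]), np.int32(36))]
    [636.8 -59.7 175. ] [2.4 2.4]
green [(array([292.9, 229.1]), np.int32(70))] [(array([324.5, 179.9]), np.int32(76))]
    [567.8 -10.2  67.1] [0.8 0.8]
mat [(array([247.1, 164.7]), np.int32(2462))] [(array([434.2, 211.4]), np.int32(3664))]
    [ 505.6 -351.7   -3.2] [2. 2.]
```

View pics/h.png

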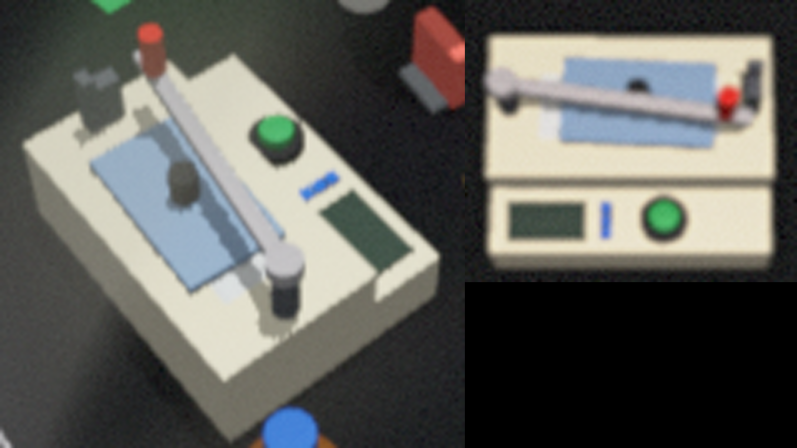

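Request:
{"api": "step_arm", "payload": {"increments": [{"wz": -1}, {"wz": -1}, {"wz": -1}, {"wz": -1}, {"wz": -1}], "fingers": 50, "squeeze": 20}}

```text
invalid input at $.increments[0]: expected keys dx, dy, dz, wx, wy, wz
```

Request:
{"api": "step_arm", "payload": {"increments": [{"wz": -1}, {"wz": -1}, {"wz": -1}, {"wz": -1}, {"wz": -1}]}}

```text
invalid input at $.increments[0]: expected keys dx, dy, dz, wx, wy, wz
```

Request:
{"api": "step_arm", "payload": {"increments": [{"wz": -1}, {"wz": -1}, {"wz": -0.04}, {"dx": 0.9, "dy": 1}, {"dx": 0.9, "dy": 1}]}}

```text
invalid input at $.increments[0]: expected keys dx, dy, dz, wx, wy, wz
```

Request:
{"api": "step_arm", "payload": {"increments": [{"dx": 0.9, "dy": 1}, {"dx": 0.9, "dy": 1}, {"dx": 0.9, "dy": 1}, {"dx": 0.9, "dy": 1}, {"dx": 0.9, "dy": 1}]}}

```text
invalid input at $.increments[0]: expected keys dx, dy, dz, wx, wy, wz
```

Request:
{"api": "step_arm", "payload": {"increments": [{"dx": 0.9, "dy": 1}, {"dx": 0.9, "dy": 1}, {"dx": 0.9, "dy": 1}, {"dx": 0.9, "dy": 1}, {"dx": 0.9, "dy": 1}]}}

```text
invalid input at $.increments[0]: expected keys dx, dy, dz, wx, wy, wz
```

Request:
{"api": "step_arm", "payload": {"increments": [{"dx": 0.9, "dy": 1}, {"dx": 0.9, "dy": 1}, {"dx": 0.9, "dy": 1}, {"dx": 0.9, "dy": 1}, {}]}}

```text
invalid input at $.increments[0]: expected keys dx, dy, dz, wx, wy, wz
```

Request:
{"api": "step_arm", "payload": {"increments": [{"dx": 0, "dy": 0, "dz": 0, "wx": 0, "wy": 0, "wz": -1}, {"dx": 0, "dy": 0, "dz": 0, "wx": 0, "wy": 0, "wz": -1}, {"dx": 0, "dy": 0, "dz": 0, "wx": 0, "wy": 0, "wz": -1}, {"dx": 0, "dy": 0, "dz": 0, "wx": 0, "wy": 0, "wz": -1}, {"dx": 0, "dy": 0, "dz": 0, "wx": 0, "wy": 0, "wz": -1}], "fingers": 50, "squeeze": 20}}

```text
time_s: 1.8
eef_pos: [160.1, -500.0, 256.3]
ee_rot: [-0.0, 0.914, 0.407, 0.0]
force: [0.5, 0.3, 0.6]
grip_width: 0.587
grip_force: 0.0
```

Request:
{"api": "step_arm", "payload": {"increments": [{"dx": 0, "dy": 0, "dz": 0, "wx": 0, "wy": 0, "wz": -1}, {"dx": 0, "dy": 0, "dz": 0, "wx": 0, "wy": 0, "wz": -1}, {"dx": 0, "dy": 0, "dz": 0, "wx": 0, "wy": 0, "wz": -1}, {"dx": 0, "dy": 0, "dz": 0, "wx": 0, "wy": 0, "wz": -1}, {"dx": 0, "dy": 0, "dz": 0, "wx": 0, "wy": 0, "wz": -1}]}}

```text
time_s: 2.3
eef_pos: [160.1, -500.0, 256.3]
ee_rot: [0.0, 0.777, 0.629, 0.0]
force: [0.4, -0.2, -0.7]
grip_width: 0.59
grip_force: 0.0
```

Request:
{"api": "step_arm", "payload": {"increments": [{"dx": 0, "dy": 0, "dz": 0, "wx": 0, "wy": 0, "wz": -1}, {"dx": 0, "dy": 0, "dz": 0, "wx": 0, "wy": 0, "wz": -1}, {"dx": 0, "dy": 0, "dz": 0, "wx": 0, "wy": 0, "wz": -0.04}, {"dx": 0.9, "dy": 1, "dz": 0, "wx": 0, "wy": 0, "wz": 0}, {"dx": 0.9, "dy": 1, "dz": 0, "wx": 0, "wy": 0, "wz": 0}]}}

```text
time_s: 2.8
eef_pos: [210.3, -454.6, 256.1]
ee_rot: [-0.0, 0.709, 0.705, 0.0]
force: [0.5, -0.8, 0.3]
grip_width: 0.585
grip_force: 0.0
```

Request:
{"api": "step_arm", "payload": {"increments": [{"dx": 0.9, "dy": 1, "dz": 0, "wx": 0, "wy": 0, "wz": 0}, {"dx": 0.9, "dy": 1, "dz": 0, "wx": 0, "wy": 0, "wz": 0}, {"dx": 0.9, "dy": 1, "dz": 0, "wx": 0, "wy": 0, "wz": 0}, {"dx": 0.9, "dy": 1, "dz": 0, "wx": 0, "wy": 0, "wz": 0}, {"dx": 0.9, "dy": 1, "dz": 0, "wx": 0, "wy": 0, "wz": 0}]}}

```text
time_s: 3.3
eef_pos: [336.0, -341.5, 256.4]
ee_rot: [0.0, 0.708, 0.706, -0.0]
force: [0.2, 0.6, -0.5]
grip_width: 0.586
grip_force: 0.0
```

Request:
{"api": "step_arm", "payload": {"increments": [{"dx": 0.9, "dy": 1, "dz": 0, "wx": 0, "wy": 0, "wz": 0}, {"dx": 0.9, "dy": 1, "dz": 0, "wx": 0, "wy": 0, "wz": 0}, {"dx": 0.9, "dy": 1, "dz": 0, "wx": 0, "wy": 0, "wz": 0}, {"dx": 0.9, "dy": 1, "dz": 0, "wx": 0, "wy": 0, "wz": 0}, {"dx": 0.9, "dy": 1, "dz": 0, "wx": 0, "wy": 0, "wz": 0}]}}

```text
time_s: 3.8
eef_pos: [461.0, -229.0, 256.4]
ee_rot: [0.0, 0.708, 0.706, 0.0]
force: [-0.2, 0.4, -0.3]
grip_width: 0.583
grip_force: 0.0
```

Request:
{"api": "step_arm", "payload": {"increments": [{"dx": 0.9, "dy": 1, "dz": 0, "wx": 0, "wy": 0, "wz": 0}, {"dx": 0.9, "dy": 1, "dz": 0, "wx": 0, "wy": 0, "wz": 0}, {"dx": 0.9, "dy": 1, "dz": 0, "wx": 0, "wy": 0, "wz": 0}, {"dx": 0.9, "dy": 1, "dz": 0, "wx": 0, "wy": 0, "wz": 0}, {"dx": 0, "dy": 0, "dz": 0, "wx": 0, "wy": 0, "wz": 0}]}}

```text
time_s: 4.3
eef_pos: [561.9, -137.6, 255.9]
ee_rot: [-0.0, 0.707, 0.707, 0.0]
force: [1.1, 0.3, -0.5]
grip_width: 0.589
grip_force: 0.0
```

Request:
{"api": "step_arm", "payload": {"increments": [{"dx": 0.8, "dy": 0.8, "dz": 0, "wx": 0, "wy": 0, "wz": 0}, {"dx": 0.8, "dy": 0.8, "dz": 0, "wx": 0, "wy": 0, "wz": 0}, {"dx": 0.8, "dy": 0.8, "dz": 0, "wx": 0, "wy": 0, "wz": 0}, {"dx": 0.74, "dy": 0.7, "dz": 0, "wx": 0, "wy": 0, "wz": 0}, {"dx": 0, "dy": 0, "dz": 0, "wx": 0, "wy": 0, "wz": 0}]}}

```text
time_s: 4.8
eef_pos: [638.5, -60.0, 255.7]
ee_rot: [-0.0, 0.707, 0.707, 0.0]
force: [-0.7, -0.7, -0.6]
grip_width: 0.585
grip_force: 0.0
```

Request:
{"api": "step_arm", "payload": {"increments": [{"dx": 0, "dy": 0, "dz": 0.8, "wx": 0, "wy": 0, "wz": 0}, {"dx": 0, "dy": 0, "dz": 0.8, "wx": 0, "wy": 0, "wz": 0}, {"dx": 0, "dy": 0, "dz": 0.8, "wx": 0, "wy": 0, "wz": 0}, {"dx": 0, "dy": 0, "dz": 0.6, "wx": 0, "wy": 0, "wz": 0}, {"dx": 0, "dy": 0, "dz": 0.3, "wx": 0, "wy": 0, "wz": 0}]}}

```text
time_s: 5.3
eef_pos: [636.7, -62.4, 172.5]
ee_rot: [-0.001, 0.708, 0.706, -0.001]
force: [-0.5, -0.5, 1.2]
grip_width: 0.591
grip_force: 0.0
```

Request:
{"api": "step_arm", "payload": {"increments": [{"dx": 0, "dy": 0, "dz": 0, "wx": 0, "wy": 0, "wz": 0}, {"dx": 0, "dy": 0, "dz": 0, "wx": 0, "wy": 0, "wz": 0}, {"dx": 0, "dy": 0, "dz": 0, "wx": 0, "wy": 0, "wz": 0}, {"dx": 0, "dy": 0, "dz": 0, "wx": 0, "wy": 0, "wz": 0}, {"dx": 0, "dy": 0, "dz": 0, "wx": 0, "wy": 0, "wz": 0}], "fingers": 25}}

```text
time_s: 5.8
eef_pos: [637.7, -61.6, 174.2]
ee_rot: [0.0, 0.707, 0.707, 0.0]
force: [-0.2, -0.0, -0.7]
grip_width: 0.291
grip_force: 0.0
```

Run:
```python
from h import *
s=cap('scene');t=cap('top')
r=np.hstack([cv2.resize(s['frame'][160:290,220:350],(400,400)),cv2.resize(t['frame'][100:200,280:380],(400,400))])
cv2.imwrite('pics/k.png',r);print(ctrl.sense()['joints'])
```

```text
[-2.78838973e-01  6.34018019e-01  1.22560479e+00 -1.19612179e-05
  1.28167148e+00 -2.78641873e-01]
```

View pics/k.png

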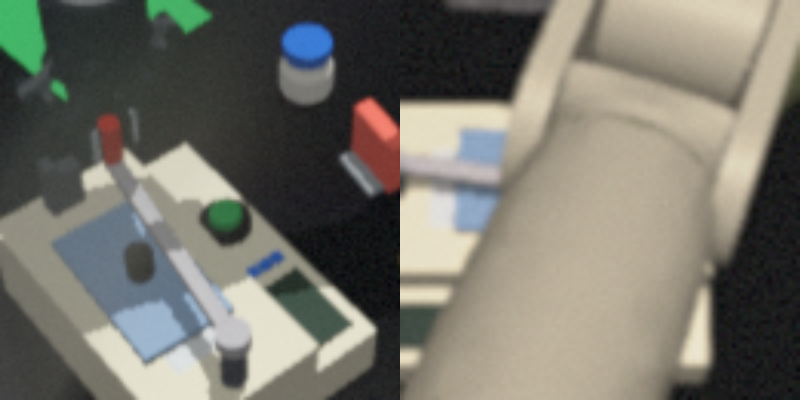

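Request:
{"api": "step_arm", "payload": {"increments": [{"dx": 0.1, "dy": 0, "dz": 0, "wx": 0, "wy": 0, "wz": 0.9}, {"dx": 0.04, "dy": -0.79, "dz": 0, "wx": 0, "wy": 0, "wz": 1}, {"dx": 0.04, "dy": -0.79, "dz": 0, "wx": 0, "wy": 0, "wz": 1}, {"dx": 0, "dy": 0, "dz": 0, "wx": 0, "wy": 0, "wz": 0}]}}

```text
time_s: 6.3
eef_pos: [597.7, -50.8, 174.1]
ee_rot: [-0.0, 0.806, 0.591, -0.0]
force: [0.2, 0.6, -0.3]
grip_width: 0.293
grip_force: 0.0
```

```bash
cat >> h.py <<'E'
def pol(h=(657,131)):
    p=ctrl.sense()['eef_pos']; d=p[:2]-np.array(h); q=ctrl.sense()['ee_rot']
    return np.hypot(*d), np.degrees(np.arctan2(-d[0],-d[1])), 90-np.degrees(2*np.arctan2(q[2],q[1]))
E
python3 -c "
from h import *
print(pol())"
```

```text
(np.float64(191.21747684861708), np.float64(18.061906629546893), np.float64(17.47957469738185))
```

Request:
{"api": "step_arm", "payload": {"increments": [{"dx": 0.04, "dy": -0.79, "dz": 0, "wx": 0, "wy": 0, "wz": 1}, {"dx": 0.04, "dy": -0.79, "dz": 0, "wx": 0, "wy": 0, "wz": 1}, {"dx": 0.04, "dy": -0.79, "dz": 0, "wx": 0, "wy": 0, "wz": 1}, {"dx": 0.04, "dy": -0.79, "dz": 0, "wx": 0, "wy": 0, "wz": 1}, {"dx": 0.04, "dy": -0.79, "dz": 0, "wx": 0, "wy": 0, "wz": 1}]}}

```text
time_s: 6.8
eef_pos: [516.4, 0.9, 174.1]
ee_rot: [0.0, 0.932, 0.362, 0.0]
force: [1.3, -0.7, 0.5]
grip_width: 0.294
grip_force: 0.2
```

Request:
{"api": "step_arm", "payload": {"increments": [{"dx": 0.04, "dy": -0.79, "dz": 0, "wx": 0, "wy": 0, "wz": 1}, {"dx": 0.04, "dy": -0.79, "dz": 0, "wx": 0, "wy": 0, "wz": 1}, {"dx": 0.04, "dy": -0.79, "dz": 0, "wx": 0, "wy": 0, "wz": 1}, {"dx": 0.04, "dy": -0.79, "dz": 0, "wx": 0, "wy": 0, "wz": 1}, {"dx": 0.04, "dy": -0.79, "dz": 0, "wx": 0, "wy": 0, "wz": 1}]}}

```text
time_s: 7.3
eef_pos: [471.2, 88.0, 174.2]
ee_rot: [0.0, 0.994, 0.109, 0.0]
force: [0.6, -0.2, -0.4]
grip_width: 0.295
grip_force: 0.2
```

Request:
{"api": "step_arm", "payload": {"increments": [{"dx": 0.04, "dy": -0.79, "dz": 0, "wx": 0, "wy": 0, "wz": 1}, {"dx": 0, "dy": -0.3, "dz": 0, "wx": 0, "wy": 0, "wz": 0.38}, {"dx": 0, "dy": 0, "dz": 0, "wx": 0, "wy": 0, "wz": 0}]}}

```text
time_s: 7.6
eef_pos: [467.1, 115.2, 174.0]
ee_rot: [-0.0, 0.999, 0.039, 0.0]
force: [0.1, -0.3, -0.6]
grip_width: 0.295
grip_force: 0.0
```

```bash
python3 -c "
from h import *
print(pol(),ctrl.sense()['force'])"
```

```text
(np.float64(190.51957996373932), np.float64(85.24708661469593), np.float64(85.51032983177872)) [ 0.12641417 -0.34641136 -0.60401157]
```

Request:
{"api": "step_arm", "payload": {"increments": [{"dx": 0, "dy": -0.2, "dz": 0, "wx": 0, "wy": 0, "wz": 0.3}, {"dx": 0, "dy": -0.15, "dz": 0, "wx": 0, "wy": 0, "wz": 0.2}, {"dx": 0, "dy": 0, "dz": 0, "wx": 0, "wy": 0, "wz": 0}]}}

```text
time_s: 7.9
eef_pos: [466.4, 123.1, 173.9]
ee_rot: [-0.0, 1.0, 0.012, 0.0]
force: [0.1, 0.9, 0.0]
grip_width: 0.293
grip_force: 0.0
```

Request:
{"api": "step_arm", "payload": {"increments": [{"dx": 0, "dy": 0, "dz": 0, "wx": 0, "wy": 0, "wz": 0}, {"dx": 0, "dy": 0, "dz": 0, "wx": 0, "wy": 0, "wz": 0}, {"dx": 0, "dy": 0, "dz": -0.8, "wx": 0, "wy": 0, "wz": 0}, {"dx": 0, "dy": 0, "dz": -1, "wx": 0, "wy": 0, "wz": 0}, {"dx": 0, "dy": 0, "dz": -1, "wx": 0, "wy": 0, "wz": 0}], "fingers": 50}}

```text
time_s: 8.4
eef_pos: [465.9, 123.0, 244.6]
ee_rot: [-0.0, 1.0, 0.012, -0.0]
force: [-0.7, -0.4, 0.2]
grip_width: 0.584
grip_force: 0.0
```

Request:
{"api": "step_arm", "payload": {"increments": [{"dx": 0, "dy": 0.8, "dz": -0.8, "wx": 0, "wy": 0, "wz": 0}, {"dx": 0, "dy": 1, "dz": 0, "wx": 0, "wy": 0, "wz": 0}, {"dx": 0, "dy": 1, "dz": 0, "wx": 0, "wy": 0, "wz": 0}, {"dx": 0, "dy": 1, "dz": 0, "wx": 0, "wy": 0, "wz": 0}, {"dx": 0, "dy": 0, "dz": 0, "wx": 0, "wy": 0, "wz": 0}]}}

```text
time_s: 8.9
eef_pos: [468.3, 26.0, 263.8]
ee_rot: [0.0, 1.0, 0.01, 0.0]
force: [0.7, -0.0, -0.1]
grip_width: 0.584
grip_force: 0.0
```

Run:
```python
from h import *
s=cap('scene');t=cap('top')
for n,c in (('scene',s),('top',t)):
  for l in ['cover','bar_knob','bar_hinge','well0']:
    for d in eyes.landmark_of(n,l)[:4]:
        if d['p']>.3: X=w(c,d['point']);print(n,l,round(d['p'],2),X.round(0),px(c,X).round(0))
r=np.hstack([cv2.resize(s['frame'][180:330,200:350],(400,400)),cv2.resize(t['frame'][100:220,260:380],(400,400))])
cv2.imwrite('pics/c.png',r);print(ctrl.sense()['eef_pos'],pol())
```

```text
scene cover 0.61 [667.  19.  88.] [265. 251.]
scene cover 0.51 [472. 119. 166.] [359. 218.]
scene cover 0.46 [476. 323.  -2.] [408. 321.]
scene bar_knob 0.67 [665. -31.  84.] [255. 238.]
scene bar_knob 0.66 [469. 118. 165.] [359. 218.]
scene bar_hinge 0.81 [657. 127. 140.] [295. 267.]
scene well0 0.94 [665.   4.  85.] [263. 247.]
scene well0 0.84 [660.  79.  83.] [282. 268.]
scene well0 0.58 [665.  41.  84.] [271. 258.]
scene well0 0.57 [665. -33.  86.] [255. 237.]
top cover 0.88 [663.  20.  82.] [316. 147.]
top cover 0.45 [657.  82.  83.] [295. 148.]
top bar_hinge 0.4 [401. -19.  -2.] [325. 240.]
top well0 0.82 [659.  78.  82.] [296. 147.]
top well0 0.56 [667. -32.  86.] [334. 146.]
[468.20383112  28.57288292 263.79901495] (np.float64(214.7913119699184), np.float64(61.51895067648004), np.float64(88.65102033262598))
```

View pics/c.png

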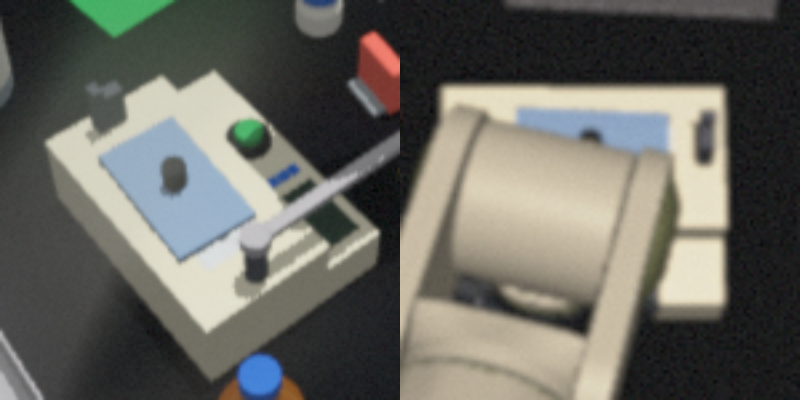

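Run:
```python
from h import *
s=cap('scene')
g=cv2.cvtColor(s['frame'],cv2.COLOR_BGR2GRAY)[232:262,250:280]
m=(g<80).astype(np.uint8);n,_,st,ce=cv2.connectedComponentsWithStats(m)
for i in range(1,n):
  if st[i,4]>10:
    u=ce[i]+[250,232];print(u,st[i],onz(s,*u,106.5))
for d in eyes.cut_out('scene','cover')[:2]:
  v,u=np.nonzero(d['mask']);print(d['p'],len(u),onz(s,u.mean(),v.mean(),95))
```

```text
[265.8 247.9] [12 12  7  8 30] [668.02629631  25.11636584 106.5       ]
0.88 1630 [668.86474766  24.99171352  95.        ]
```

Request:
{"api": "step_arm", "payload": {"increments": [{"dx": 0, "dy": 0, "dz": 0, "wx": 0, "wy": 0, "wz": 0.225}, {"dx": 1, "dy": 0.1, "dz": 0, "wx": 0, "wy": 0, "wz": 0}, {"dx": 1, "dy": 0.1, "dz": 0, "wx": 0, "wy": 0, "wz": 0}, {"dx": 1, "dy": 0.1, "dz": 0, "wx": 0, "wy": 0, "wz": 0}, {"dx": 1, "dy": 0, "dz": 0, "wx": 0, "wy": 0, "wz": 0}]}}

```text
time_s: 10.0
eef_pos: [569.2, 20.4, 263.7]
ee_rot: [0.0, 1.0, -0.001, 0.0]
force: [-1.3, 0.4, 0.0]
grip_width: 0.59
grip_force: 0.0
```

Request:
{"api": "step_arm", "payload": {"increments": [{"dx": 1, "dy": 0, "dz": 0, "wx": 0, "wy": 0, "wz": 0}, {"dx": 1, "dy": 0, "dz": 0, "wx": 0, "wy": 0, "wz": 0}, {"dx": 1, "dy": 0, "dz": 0, "wx": 0, "wy": 0, "wz": 0}, {"dx": 0.9, "dy": 0, "dz": 0, "wx": 0, "wy": 0, "wz": 0}, {"dx": 0, "dy": 0, "dz": 0, "wx": 0, "wy": 0, "wz": 0}]}}

```text
time_s: 10.5
eef_pos: [667.1, 20.4, 262.4]
ee_rot: [-0.0, 1.0, -0.001, -0.0]
force: [-0.4, 0.3, -0.0]
grip_width: 0.585
grip_force: 0.0
```

Request:
{"api": "step_arm", "payload": {"increments": [{"dx": 0, "dy": 0, "dz": 0.9, "wx": 0, "wy": 0, "wz": 0}, {"dx": 0, "dy": 0, "dz": 1, "wx": 0, "wy": 0, "wz": 0}, {"dx": 0, "dy": 0, "dz": 1, "wx": 0, "wy": 0, "wz": 0}, {"dx": 0, "dy": 0, "dz": 1, "wx": 0, "wy": 0, "wz": 0}, {"dx": 0, "dy": 0, "dz": 0, "wx": 0, "wy": 0, "wz": 0}]}}

```text
time_s: 11.0
eef_pos: [663.8, 20.8, 163.0]
ee_rot: [-0.0, 1.0, -0.001, -0.003]
force: [0.3, 0.6, -0.4]
grip_width: 0.586
grip_force: 0.0
```

Run:
```python
from h import *
s=cap('scene')
for l in ['cover']:
    for d in eyes.landmark_of('scene',l)[:3]:
        X=w(s,d['point']);print(l,round(d['p'],2),X.round(0))
cv2.imwrite('pics/d.png',cv2.resize(s['frame'][180:330,200:350],(500,500)));print(ctrl.sense()['eef_pos'],ctrl.sense()['ee_rot'])
```

```text
cover 0.9 [667.  20.  90.]
cover 0.5 [ 216. -333.    0.]
[665.62644969  20.5646157  167.23300721] [ 3.13441964e-05  9.99999827e-01 -5.48675918e-04  2.08951015e-04]
```

View pics/d.png

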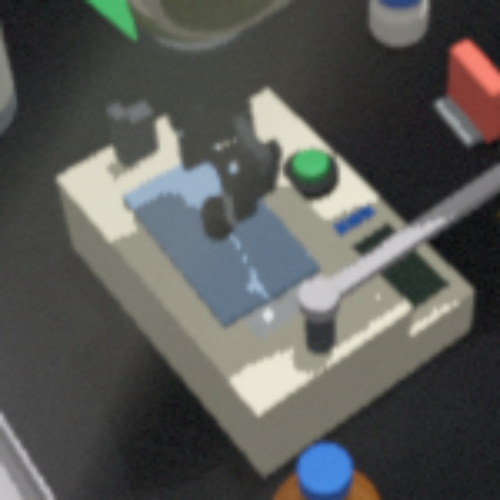

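Request:
{"api": "step_arm", "payload": {"increments": [{"dx": 0, "dy": 0, "dz": 0.7, "wx": 0, "wy": 0, "wz": 0}, {"dx": 0, "dy": 0, "dz": 0.7, "wx": 0, "wy": 0, "wz": 0}, {"dx": 0, "dy": 0, "dz": 0.42, "wx": 0, "wy": 0, "wz": 0}, {"dx": 0, "dy": 0, "dz": 0, "wx": 0, "wy": 0, "wz": 0}, {"dx": 0, "dy": 0, "dz": 0, "wx": 0, "wy": 0, "wz": 0}]}}

```text
time_s: 11.6
eef_pos: [666.2, 20.5, 122.2]
ee_rot: [0.0, 1.0, -0.0, 0.001]
force: [-0.6, 0.3, 0.6]
grip_width: 0.588
grip_force: 0.0
```

Request:
{"api": "step_arm", "payload": {"increments": [{"dx": 0, "dy": 0, "dz": 0, "wx": 0, "wy": 0, "wz": 0}, {"dx": 0, "dy": 0, "dz": 0, "wx": 0, "wy": 0, "wz": 0}, {"dx": 0, "dy": 0, "dz": 0, "wx": 0, "wy": 0, "wz": 0}, {"dx": 0, "dy": 0, "dz": 0, "wx": 0, "wy": 0, "wz": 0}, {"dx": 0, "dy": 0, "dz": 0, "wx": 0, "wy": 0, "wz": 0}], "fingers": 10, "squeeze": 50}}

```text
time_s: 12.1
eef_pos: [666.2, 20.4, 122.1]
ee_rot: [0.0, 1.0, -0.0, 0.001]
force: [-1.2, -0.8, 6.7]
grip_width: 0.24
grip_force: 48.9
```

Request:
{"api": "step_arm", "payload": {"increments": [{"dx": 0, "dy": 0, "dz": -0.4, "wx": 0, "wy": 0, "wz": 0}, {"dx": 0, "dy": 0, "dz": -0.8, "wx": 0, "wy": 0, "wz": 0}, {"dx": 0, "dy": 0, "dz": -0.8, "wx": 0, "wy": 0, "wz": 0}, {"dx": 0, "dy": 0, "dz": 0, "wx": 0, "wy": 0, "wz": 0}]}}

```text
time_s: 12.5
eef_pos: [666.7, 20.5, 173.8]
ee_rot: [0.0, 1.0, -0.0, 0.002]
force: [0.5, 0.3, -2.3]
grip_width: 0.237
grip_force: 49.0
```

Request:
{"api": "step_arm", "payload": {"increments": [{"dx": -0.8, "dy": 0.5, "dz": -0.5, "wx": 0, "wy": 0, "wz": 0}, {"dx": -0.8, "dy": 0.8, "dz": -0.3, "wx": 0, "wy": 0, "wz": 0}, {"dx": -0.8, "dy": 0.8, "dz": 0, "wx": 0, "wy": 0, "wz": 0}, {"dx": -0.8, "dy": 0.8, "dz": 0, "wx": 0, "wy": 0, "wz": 0}, {"dx": -0.8, "dy": 0.8, "dz": 0, "wx": 0, "wy": 0, "wz": 0}]}}

```text
time_s: 13.0
eef_pos: [564.3, -72.3, 189.8]
ee_rot: [-0.0, 1.0, -0.0, -0.001]
force: [0.4, -0.6, -2.7]
grip_width: 0.24
grip_force: 49.1
```

Request:
{"api": "step_arm", "payload": {"increments": [{"dx": -0.8, "dy": 0.8, "dz": 0, "wx": 0, "wy": 0, "wz": 0}, {"dx": -0.8, "dy": 0.8, "dz": 0, "wx": 0, "wy": 0, "wz": 0}, {"dx": -0.8, "dy": 0.8, "dz": 0, "wx": 0, "wy": 0, "wz": 0}, {"dx": 0, "dy": 1, "dz": 0, "wx": 0, "wy": 0, "wz": 0}, {"dx": 0, "dy": 1, "dz": 0, "wx": 0, "wy": 0, "wz": 0}]}}

```text
time_s: 13.5
eef_pos: [504.8, -182.4, 190.1]
ee_rot: [-0.0, 1.0, -0.0, -0.001]
force: [1.1, 1.4, -3.1]
grip_width: 0.236
grip_force: 49.1
```

Request:
{"api": "step_arm", "payload": {"increments": [{"dx": 0, "dy": 1, "dz": 0, "wx": 0, "wy": 0, "wz": 0}, {"dx": 0, "dy": 1, "dz": 0, "wx": 0, "wy": 0, "wz": 0}, {"dx": 0, "dy": 1, "dz": 0, "wx": 0, "wy": 0, "wz": 0}, {"dx": 0, "dy": 1, "dz": 0, "wx": 0, "wy": 0, "wz": 0}, {"dx": 0, "dy": 1, "dz": 0, "wx": 0, "wy": 0, "wz": 0}]}}

```text
time_s: 14.0
eef_pos: [505.1, -307.5, 189.6]
ee_rot: [-0.001, 1.0, -0.0, -0.001]
force: [0.7, -0.1, -3.0]
grip_width: 0.235
grip_force: 49.1
```

Request:
{"api": "step_arm", "payload": {"increments": [{"dx": 0, "dy": 1, "dz": 0, "wx": 0, "wy": 0, "wz": 0}, {"dx": 0, "dy": 0.6, "dz": 0, "wx": 0, "wy": 0, "wz": 0}, {"dx": 0, "dy": 0.2, "dz": 0, "wx": 0, "wy": 0, "wz": 0}, {"dx": 0, "dy": 0, "dz": 0, "wx": 0, "wy": 0, "wz": 0}]}}

```text
time_s: 14.4
eef_pos: [505.4, -351.6, 190.2]
ee_rot: [-0.0, 1.0, -0.001, -0.0]
force: [-0.2, 0.3, -1.7]
grip_width: 0.238
grip_force: 49.2
```

Request:
{"api": "step_arm", "payload": {"increments": [{"dx": 0, "dy": 0, "dz": 1, "wx": 0, "wy": 0, "wz": 0}, {"dx": 0, "dy": 0, "dz": 1, "wx": 0, "wy": 0, "wz": 0}, {"dx": 0, "dy": 0, "dz": 1, "wx": 0, "wy": 0, "wz": 0}, {"dx": 0, "dy": 0, "dz": 1, "wx": 0, "wy": 0, "wz": 0}, {"dx": 0, "dy": 0, "dz": 1, "wx": 0, "wy": 0, "wz": 0}]}}

```text
time_s: 14.9
eef_pos: [505.7, -350.4, 65.0]
ee_rot: [-0.0, 1.0, 0.0, -0.0]
force: [-0.1, 0.5, -2.6]
grip_width: 0.237
grip_force: 49.2
```

Request:
{"api": "step_arm", "payload": {"increments": [{"dx": 0, "dy": 0, "dz": 0.4, "wx": 0, "wy": 0, "wz": 0}, {"dx": 0, "dy": 0, "dz": 0.3, "wx": 0, "wy": 0, "wz": 0}, {"dx": 0, "dy": 0, "dz": 0.15, "wx": 0, "wy": 0, "wz": 0}, {"dx": 0, "dy": 0, "dz": 0.12, "wx": 0, "wy": 0, "wz": 0}, {"dx": 0, "dy": 0, "dz": 0, "wx": 0, "wy": 0, "wz": 0}]}}

```text
time_s: 15.4
eef_pos: [505.6, -351.9, 41.9]
ee_rot: [0.0, 1.0, -0.0, 0.0]
force: [-0.4, 0.5, -2.5]
grip_width: 0.235
grip_force: 49.2
```

Request:
{"api": "step_arm", "payload": {"increments": [{"dx": 0, "dy": 0, "dz": 0.08, "wx": 0, "wy": 0, "wz": 0}, {"dx": 0, "dy": 0, "dz": 0.04, "wx": 0, "wy": 0, "wz": 0}, {"dx": 0, "dy": 0, "dz": 0, "wx": 0, "wy": 0, "wz": 0}]}}

```text
time_s: 15.7
eef_pos: [505.8, -352.1, 40.1]
ee_rot: [0.001, 1.0, -0.0, 0.0]
force: [-2.5, 2.6, 6.8]
grip_width: 0.236
grip_force: 50.3
```

Request:
{"api": "step_arm", "payload": {"increments": [{"dx": 0, "dy": 0, "dz": 0, "wx": 0, "wy": 0, "wz": 0}, {"dx": 0, "dy": 0, "dz": 0, "wx": 0, "wy": 0, "wz": 0}, {"dx": 0, "dy": 0, "dz": 0, "wx": 0, "wy": 0, "wz": 0}, {"dx": 0, "dy": 0, "dz": -0.6, "wx": 0, "wy": 0, "wz": 0}, {"dx": 0, "dy": 0, "dz": -0.8, "wx": 0, "wy": 0, "wz": 0}], "fingers": 50, "squeeze": 20}}

```text
time_s: 16.2
eef_pos: [505.2, -351.6, 74.0]
ee_rot: [-0.001, 1.0, -0.0, -0.0]
force: [-0.6, -1.3, 0.1]
grip_width: 0.585
grip_force: 0.0
```

Request:
{"api": "step_arm", "payload": {"increments": [{"dx": 0, "dy": 0, "dz": -1, "wx": 0, "wy": 0, "wz": 0}, {"dx": 0, "dy": 0, "dz": -1, "wx": 0, "wy": 0, "wz": 0}, {"dx": 0, "dy": 0, "dz": -1, "wx": 0, "wy": 0, "wz": 0}, {"dx": 0, "dy": 0, "dz": -1, "wx": 0, "wy": 0, "wz": 0}, {"dx": 0, "dy": 0, "dz": -1, "wx": 0, "wy": 0, "wz": 0}]}}

```text
time_s: 16.7
eef_pos: [505.4, -351.7, 200.9]
ee_rot: [0.0, 1.0, -0.0, 0.0]
force: [0.3, 0.2, 0.2]
grip_width: 0.583
grip_force: 0.0
```

Run:
```python
from h import *
s=cap('scene');t=cap('top')
L={'scene':s,'top':t}
for n,c in L.items():
  for l in ['cover','mat','well0','bar_hinge','bar_knob','logger0']:
    for d in eyes.landmark_of(n,l)[:7]:
        if d['p']>.4: X=w(c,d['point']);print(n,l,round(d['p'],2),X.round(0),px(c,X).round(0))
r=np.hstack([cv2.resize(s['frame'][130:290,190:350],(400,400)),cv2.resize(t['frame'][110:210,260:360],(400,400),interpolation=cv2.INTER_CUBIC)])
cv2.imwrite('pics/e.png',r)
```

```text
scene cover 0.65 [ 504. -351.    6.] [248. 163.]
scene mat 0.82 [ 508. -352.   -2.] [247. 165.]
scene well0 0.84 [664. -31.  86.] [255. 237.]
scene well0 0.72 [663.  79.  82.] [281. 269.]
scene well0 0.71 [661.  42.  85.] [273. 257.]
scene well0 0.56 [663.   5.  86.] [264. 247.]
scene bar_hinge 0.68 [656. 131. 139.] [296. 268.]
scene bar_hinge 0.46 [395. -19.   3.] [343. 213.]
scene bar_knob 0.87 [469. 116. 166.] [359. 217.]
scene logger0 0.79 [499. 318.  61.] [404. 311.]
scene logger0 0.74 [496. 419.  13.] [434. 355.]
scene logger0 0.74 [278. 392.  14.] [489. 294.]
scene logger0 0.7 [457. 322.  62.] [419. 302.]
scene logger0 0.67 [288. 447.  12.] [505. 314.]
scene logger0 0.66 [406. 329.  61.] [437. 292.]
top well0 0.94 [667.   9.  86.] [320. 145.]
top well0 0.66 [662.  46.  88.] [307. 146.]
top well0 0.65 [664. -32.  87.] [334. 147.]
top well0 0.56 [658.  82.  83.] [295. 147.]
top bar_hinge 0.92 [655. 134. 141.] [275. 140.]
top bar_knob 0.9 [469. 124. 165.] [272. 203.]
top logger0 0.67 [453. 327.  60.] [206. 213.]
top logger0 0.66 [416. 331.  58.] [204. 226.]
top logger0 0.57 [496. 319.  58.] [211. 199.]
top logger0 0.53 [492. 415.  14.] [183. 202.]
top logger0 0.51 [282. 449.  15.] [162. 272.]
top logger0 0.44 [281. 391.  17.] [182. 273.]
```

View pics/e.png

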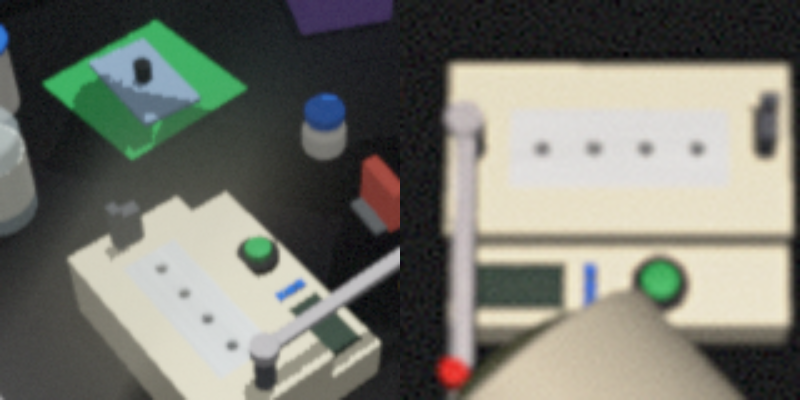

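```bash
cat > wells.py <<'E'
from h import *
from scipy.optimize import least_squares
g0={'scene':[(281.5,268.5),(272.7,257.5),(263.9,247),(254.7,237.3)],'top':[(295.5,147),(308.3,147),(321.3,147),(334.1,147)]}
C={n:cap(n) for n in g0};U={}
for n,c in C.items():
    g=cv2.cvtColor(c['frame'],cv2.COLOR_BGR2GRAY).astype(float); U[n]=[]
    for (u,v) in g0[n]:
        for _ in range(3):
            yy,xx=np.mgrid[int(round(v))-3:int(round(v))+4,int(round(u))-3:int(round(u))+4]
            p=g[yy,xx]; wt=np.clip(np.median(p)-15-p,0,None); u,v=(wt*xx).sum()/wt.sum(),(wt*yy).sum()/wt.sum()
        U[n].append((u,v))
    print(n,np.round(U[n],1).tolist(),[onz(c,*p,85).round(1)[:2].tolist() for p in U[n]])
for a,b in zip(U['scene'],U['top']): print([q.round(1) if hasattr(q,'round') else np.round(q,1) for q in tri(C['scene'],a,C['top'],b)])
P=np.array([(onz(C['scene'],*a,85)+onz(C['top'],*b,85))/2 for a,b in zip(U['scene'],U['top'])])[:,:2]
f=lambda q:(P-[[q[0]+38*i*np.sin(q[2]),q[1]-38*i*np.cos(q[2])] for i in range(4)]).ravel()
r=least_squares(f,[660,80,0.05]).x; print(r,[[round(r[0]+38*i*np.sin(r[2]),1),round(r[1]-38*i*np.cos(r[2]),1)] for i in range(4)],np.round(f(r),1))
E
python3 wells.py
```

```text
scene [[282.4, 267.8], [272.5, 257.2], [263.3, 247.1], [254.2, 237.2]] [[660.2, 80.9], [662.3, 42.7], [664.1, 5.2], [666.3, -32.9]]
top [[295.1, 146.7], [308.0, 146.7], [320.9, 146.7], [333.8, 146.7]] [[659.1, 81.4], [661.1, 43.4], [663.0, 5.5], [664.7, -32.3]]
[array([659.7,  81.1,  84.5]), array([0.5, 0.5])]
[array([661.8,  43. ,  84.5]), array([0.7, 0.7])]
[array([663.6,   5.2,  84.4]), array([0.5, 0.5])]
[array([665.6, -32.8,  84.2]), array([0.7, 0.7])]
[6.59701510e+02 8.11684127e+01 5.10629043e-02] [[np.float64(659.7), np.float64(81.2)], [np.float64(661.6), np.float64(43.2)], [np.float64(663.6), np.float64(5.3)], [np.float64(665.5), np.float64(-32.7)]] [-0.  -0.   0.1 -0.2 -0.   0.1 -0.   0.1]
```

Request:
{"api": "step_arm", "payload": {"increments": [{"dx": 0, "dy": -0.6, "dz": -1, "wx": 0, "wy": 0, "wz": 0}, {"dx": 0, "dy": -1, "dz": -1, "wx": 0, "wy": 0, "wz": 0}, {"dx": 0, "dy": -1, "dz": 0, "wx": 0, "wy": 0, "wz": 0}, {"dx": 0, "dy": -1, "dz": 0, "wx": 0, "wy": 0, "wz": 0}, {"dx": 0, "dy": -1, "dz": 0, "wx": 0, "wy": 0, "wz": 0}]}}

```text
time_s: 18.0
eef_pos: [505.4, -235.8, 248.7]
ee_rot: [0.0, 1.0, -0.0, 0.0]
force: [0.2, -0.4, -0.3]
grip_width: 0.586
grip_force: 0.0
```

Request:
{"api": "step_arm", "payload": {"increments": [{"dx": 0, "dy": -1, "dz": 0, "wx": 0, "wy": 0, "wz": 0}, {"dx": 0, "dy": -1, "dz": 0, "wx": 0, "wy": 0, "wz": 0}, {"dx": 0, "dy": -1, "dz": 0, "wx": 0, "wy": 0, "wz": 0}, {"dx": 0, "dy": -1, "dz": 0, "wx": 0, "wy": 0, "wz": 0}, {"dx": 0, "dy": -1, "dz": 0, "wx": 0, "wy": 0, "wz": 0}]}}

```text
time_s: 18.5
eef_pos: [505.5, -110.8, 248.7]
ee_rot: [0.0, 1.0, -0.0, 0.0]
force: [0.8, -0.3, 0.3]
grip_width: 0.586
grip_force: 0.0
```

Request:
{"api": "step_arm", "payload": {"increments": [{"dx": 0, "dy": -1, "dz": 0, "wx": 0, "wy": 0, "wz": 0}, {"dx": 0, "dy": -1, "dz": 0, "wx": 0, "wy": 0, "wz": 0}, {"dx": 0, "dy": -1, "dz": 0, "wx": 0, "wy": 0, "wz": 0}, {"dx": 0, "dy": -1, "dz": 0, "wx": 0, "wy": 0, "wz": 0}, {"dx": 0, "dy": -1, "dz": 0, "wx": 0, "wy": 0, "wz": 0}]}}

```text
time_s: 19.0
eef_pos: [505.6, 14.2, 248.6]
ee_rot: [0.0, 1.0, -0.0, 0.0]
force: [1.1, -0.1, 0.2]
grip_width: 0.584
grip_force: 0.0
```

Request:
{"api": "step_arm", "payload": {"increments": [{"dx": 0, "dy": -1, "dz": 0, "wx": 0, "wy": 0, "wz": 0}, {"dx": 0, "dy": -1, "dz": 0, "wx": 0, "wy": 0, "wz": 0}, {"dx": 0, "dy": -1, "dz": 0, "wx": 0, "wy": 0, "wz": 0}, {"dx": 0, "dy": -1, "dz": 0, "wx": 0, "wy": 0, "wz": 0}, {"dx": 0, "dy": -1, "dz": 0, "wx": 0, "wy": 0, "wz": 0}]}}

```text
time_s: 19.5
eef_pos: [505.7, 139.2, 248.6]
ee_rot: [-0.0, 1.0, -0.0, 0.0]
force: [0.8, -0.7, -0.1]
grip_width: 0.589
grip_force: 0.0
```

Request:
{"api": "step_arm", "payload": {"increments": [{"dx": 0, "dy": -1, "dz": 0, "wx": 0, "wy": 0, "wz": 0}, {"dx": 0, "dy": -1, "dz": 0, "wx": 0, "wy": 0, "wz": 0}, {"dx": 0, "dy": -1, "dz": 0, "wx": 0, "wy": 0, "wz": 0}, {"dx": 0, "dy": -1, "dz": 0, "wx": 0, "wy": 0, "wz": 0}, {"dx": 0, "dy": -1, "dz": 0, "wx": 0, "wy": 0, "wz": 0}]}}

```text
time_s: 20.0
eef_pos: [505.8, 264.2, 248.6]
ee_rot: [-0.0, 1.0, -0.0, 0.0]
force: [0.8, -0.2, 0.8]
grip_width: 0.583
grip_force: 0.0
```

Request:
{"api": "step_arm", "payload": {"increments": [{"dx": -0.2, "dy": -1, "dz": 0, "wx": 0, "wy": 0, "wz": 0}, {"dx": 0, "dy": -0.8, "dz": 0, "wx": 0, "wy": 0, "wz": 0}, {"dx": 0, "dy": -0.4, "dz": 0, "wx": 0, "wy": 0, "wz": 0}, {"dx": 0, "dy": 0, "dz": 0, "wx": 0, "wy": 0, "wz": 0}, {"dx": 0, "dy": 0, "dz": 0, "wx": 0, "wy": 0, "wz": 0}]}}

```text
time_s: 20.5
eef_pos: [501.1, 317.6, 248.5]
ee_rot: [0.0, 1.0, -0.0, -0.0]
force: [0.2, 0.2, 0.4]
grip_width: 0.587
grip_force: 0.0
```

Request:
{"api": "step_arm", "payload": {"increments": [{"dx": -0.08, "dy": 0, "dz": 1, "wx": 0, "wy": 0, "wz": 0}, {"dx": 0, "dy": 0, "dz": 1, "wx": 0, "wy": 0, "wz": 0}, {"dx": 0, "dy": 0, "dz": 1, "wx": 0, "wy": 0, "wz": 0}, {"dx": 0, "dy": 0, "dz": 1, "wx": 0, "wy": 0, "wz": 0}, {"dx": 0, "dy": 0, "dz": 0.8, "wx": 0, "wy": 0, "wz": 0}]}}

```text
time_s: 21.0
eef_pos: [498.9, 316.9, 127.3]
ee_rot: [0.0, 1.0, -0.001, -0.0]
force: [-0.3, -0.1, 0.2]
grip_width: 0.584
grip_force: 0.0
```

Request:
{"api": "step_arm", "payload": {"increments": [{"dx": 0, "dy": 0, "dz": 0.7, "wx": 0, "wy": 0, "wz": 0}, {"dx": 0, "dy": 0, "dz": 0.5, "wx": 0, "wy": 0, "wz": 0}, {"dx": 0, "dy": 0, "dz": 0, "wx": 0, "wy": 0, "wz": 0}, {"dx": 0, "dy": 0, "dz": 0, "wx": 0, "wy": 0, "wz": 0}, {"dx": 0, "dy": 0, "dz": 0, "wx": 0, "wy": 0, "wz": 0}]}}

```text
time_s: 21.5
eef_pos: [499.5, 318.2, 99.7]
ee_rot: [-0.0, 1.0, -0.0, 0.001]
force: [0.6, -0.0, -0.2]
grip_width: 0.587
grip_force: 0.0
```

Request:
{"api": "step_arm", "payload": {"increments": [{"dx": 0, "dy": 0, "dz": 0, "wx": 0, "wy": 0, "wz": 0}, {"dx": 0, "dy": 0, "dz": 0, "wx": 0, "wy": 0, "wz": 0}, {"dx": 0, "dy": 0, "dz": 0, "wx": 0, "wy": 0, "wz": 0}, {"dx": 0, "dy": 0, "dz": 0, "wx": 0, "wy": 0, "wz": 0}, {"dx": 0, "dy": 0, "dz": 0, "wx": 0, "wy": 0, "wz": 0}], "fingers": 15, "squeeze": 30}}

```text
time_s: 22.0
eef_pos: [499.2, 318.2, 99.2]
ee_rot: [-0.0, 1.0, -0.0, 0.0]
force: [-1.3, -1.5, 6.0]
grip_width: 0.266
grip_force: 29.3
```

Request:
{"api": "step_arm", "payload": {"increments": [{"dx": 0, "dy": 0, "dz": -0.5, "wx": 0, "wy": 0, "wz": 0}, {"dx": 0, "dy": 0, "dz": -1, "wx": 0, "wy": 0, "wz": 0}, {"dx": 0, "dy": 0, "dz": -1, "wx": 0, "wy": 0, "wz": 0}, {"dx": 0, "dy": 0, "dz": -1, "wx": 0, "wy": 0, "wz": 0}, {"dx": 0, "dy": 0, "dz": 0, "wx": 0, "wy": 0, "wz": 0}]}}

```text
time_s: 22.5
eef_pos: [500.1, 318.8, 190.1]
ee_rot: [-0.001, 1.0, -0.0, 0.003]
force: [0.4, 0.4, 0.4]
grip_width: 0.266
grip_force: 29.5
```

Request:
{"api": "step_arm", "payload": {"increments": [{"dx": 0, "dy": 0, "dz": -1, "wx": 0, "wy": 0, "wz": -1}, {"dx": 0, "dy": 0, "dz": -1, "wx": 0, "wy": 0, "wz": -1}, {"dx": 0, "dy": 0, "dz": -1, "wx": 0, "wy": 0, "wz": -1}, {"dx": 0, "dy": 0, "dz": 0, "wx": 0, "wy": 0, "wz": -1}, {"dx": 0, "dy": 0, "dz": 0, "wx": 0, "wy": 0, "wz": -1}]}}

```text
time_s: 23.0
eef_pos: [498.8, 318.2, 261.2]
ee_rot: [-0.0, 0.965, 0.261, 0.0]
force: [0.2, 0.1, -0.8]
grip_width: 0.271
grip_force: 29.5
```

Request:
{"api": "step_arm", "payload": {"increments": [{"dx": 0, "dy": 0, "dz": 0, "wx": 0, "wy": 0, "wz": -1}, {"dx": 0, "dy": 0, "dz": 0, "wx": 0, "wy": 0, "wz": -1}, {"dx": 0, "dy": 0, "dz": 0, "wx": 0, "wy": 0, "wz": -1}, {"dx": 0, "dy": 0, "dz": 0, "wx": 0, "wy": 0, "wz": -1}, {"dx": 0, "dy": 0, "dz": 0, "wx": 0, "wy": 0, "wz": -1}]}}

```text
time_s: 23.5
eef_pos: [498.7, 318.1, 260.4]
ee_rot: [-0.0, 0.865, 0.502, -0.001]
force: [-0.4, 0.9, -0.5]
grip_width: 0.269
grip_force: 29.5
```

Request:
{"api": "step_arm", "payload": {"increments": [{"dx": 0, "dy": 0, "dz": 0, "wx": 0, "wy": 0, "wz": -1}, {"dx": 0, "dy": 0, "dz": 0, "wx": 0, "wy": 0, "wz": -1}, {"dx": 0, "dy": 0, "dz": 0, "wx": 0, "wy": 0, "wz": -1}, {"dx": 0, "dy": 0, "dz": 0, "wx": 0, "wy": 0, "wz": -1}, {"dx": 0, "dy": 0, "dz": 0, "wx": 0, "wy": 0, "wz": -1}]}}

```text
time_s: 24.0
eef_pos: [498.7, 318.1, 260.4]
ee_rot: [-0.0, 0.706, 0.708, -0.001]
force: [-0.7, -0.1, -1.0]
grip_width: 0.268
grip_force: 29.5
```

Request:
{"api": "step_arm", "payload": {"increments": [{"dx": -1, "dy": 0.5, "dz": 0, "wx": 0, "wy": 0, "wz": 0}, {"dx": -1, "dy": 0.5, "dz": 0, "wx": 0, "wy": 0, "wz": 0}, {"dx": -1, "dy": 0.5, "dz": 0, "wx": 0, "wy": 0, "wz": 0}, {"dx": -1, "dy": 0.5, "dz": 0, "wx": 0, "wy": 0, "wz": 0}, {"dx": -1, "dy": 0.5, "dz": 0, "wx": 0, "wy": 0, "wz": 0}]}}

```text
time_s: 24.5
eef_pos: [561.5, 192.1, 260.4]
ee_rot: [-0.0, 0.707, 0.707, -0.0]
force: [0.4, 0.1, -0.7]
grip_width: 0.273
grip_force: 29.5
```

Request:
{"api": "step_arm", "payload": {"increments": [{"dx": -1, "dy": 0.5, "dz": 0, "wx": 0, "wy": 0, "wz": 0}, {"dx": -1, "dy": 0.5, "dz": 0, "wx": 0, "wy": 0, "wz": 0}, {"dx": -1, "dy": 0.5, "dz": 0, "wx": 0, "wy": 0, "wz": 0}, {"dx": -1, "dy": 0.5, "dz": 0, "wx": 0, "wy": 0, "wz": 0}, {"dx": -1, "dy": 0.5, "dz": 0, "wx": 0, "wy": 0, "wz": 0}]}}

```text
time_s: 25.0
eef_pos: [623.9, 67.1, 260.4]
ee_rot: [-0.001, 0.707, 0.707, -0.0]
force: [-0.0, 0.6, -0.1]
grip_width: 0.27
grip_force: 29.5
```

Request:
{"api": "step_arm", "payload": {"increments": [{"dx": -1, "dy": 0.5, "dz": 0, "wx": 0, "wy": 0, "wz": 0}, {"dx": -1, "dy": 0.5, "dz": 0, "wx": 0, "wy": 0, "wz": 0}, {"dx": -1, "dy": 0.5, "dz": 0, "wx": 0, "wy": 0, "wz": 0}, {"dx": -1, "dy": 0.2, "dz": 0, "wx": 0, "wy": 0, "wz": 0}, {"dx": 0, "dy": 0, "dz": 0, "wx": 0, "wy": 0, "wz": 0}]}}

```text
time_s: 25.5
eef_pos: [666.3, -34.9, 259.7]
ee_rot: [-0.001, 0.709, 0.706, -0.001]
force: [0.4, 0.6, -0.4]
grip_width: 0.265
grip_force: 29.6
```

Request:
{"api": "step_arm", "payload": {"increments": [{"dx": 0, "dy": 0, "dz": 1, "wx": 0, "wy": 0, "wz": 0}, {"dx": 0, "dy": 0, "dz": 1, "wx": 0, "wy": 0, "wz": 0}, {"dx": 0, "dy": 0, "dz": 0.9, "wx": 0, "wy": 0, "wz": 0}, {"dx": 0, "dy": 0, "dz": 0, "wx": 0, "wy": 0, "wz": 0}, {"dx": 0, "dy": 0, "dz": 0, "wx": 0, "wy": 0, "wz": 0}]}}

```text
time_s: 26.0
eef_pos: [666.2, -31.4, 189.1]
ee_rot: [-0.0, 0.707, 0.707, 0.0]
force: [0.1, -0.3, -0.0]
grip_width: 0.268
grip_force: 29.6
```

```bash
cat > chk.py <<'E'
from h import *
import sys
c=cap('scene');p=ctrl.sense()['eef_pos'];print(p,ctrl.sense()['ee_rot'].round(4))
for d in eyes.landmark_of('scene','logger0')[:6]:
    X=w(c,d['point'])
    if np.hypot(*(X-p)[:2])<60: print('logger',round(d['p'],2),X.round(1))
u,v=px(c,p-[0,0,60]).astype(int)
for b in blobs(c,(5,150,60),(17,255,255),8,(u-30,v-40,u+30,v+30)):print('orange',b,onz(c,*b[0],p[2]-39.2+22))
f=c['frame'].copy();y,x=max(v-40,0),max(u-40,0)
cv2.imwrite('pics/%s.png'%sys.argv[1],cv2.resize(f[y:y+80,x:x+80],(600,600),interpolation=cv2.INTER_CUBIC));print(x,y)
E
python3 chk.py l1
```

```text
[666.54103379 -31.57523094 189.92060169] [7.000e-04 7.072e-01 7.070e-01 5.000e-04]
logger 0.77 [668.4 -32.5 149.3]
orange (array([250.95121951, 208.65853659]), np.int32(41)) [658.45256238 -45.15530029 172.72060169]
212 185
```

View pics/l1.png

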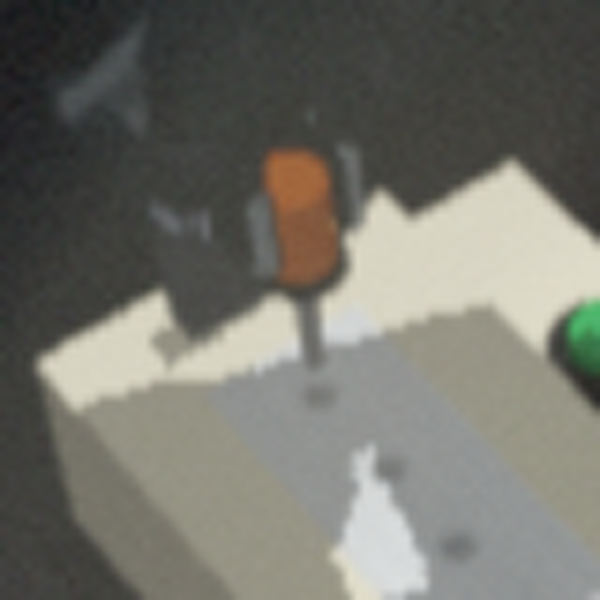

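Request:
{"api": "step_arm", "payload": {"increments": [{"dx": -0.04, "dy": -0.04, "dz": 0.4, "wx": 0, "wy": 0, "wz": 0}, {"dx": 0, "dy": 0, "dz": 0.2, "wx": 0, "wy": 0, "wz": 0}, {"dx": 0, "dy": 0, "dz": 0.15, "wx": 0, "wy": 0, "wz": 0}, {"dx": 0, "dy": 0, "dz": 0.15, "wx": 0, "wy": 0, "wz": 0}, {"dx": 0, "dy": 0, "dz": 0, "wx": 0, "wy": 0, "wz": 0}]}}

```text
time_s: 26.6
eef_pos: [665.0, -32.9, 165.4]
ee_rot: [-0.0, 0.707, 0.707, -0.0]
force: [1.1, 0.1, 0.2]
grip_width: 0.273
grip_force: 29.6
```

Request:
{"api": "step_arm", "payload": {"increments": [{"dx": 0, "dy": 0, "dz": 0.3, "wx": 0, "wy": 0, "wz": 0}, {"dx": 0, "dy": 0, "dz": 0.4, "wx": 0, "wy": 0, "wz": 0}, {"dx": 0, "dy": 0, "dz": 0.4, "wx": 0, "wy": 0, "wz": 0}, {"dx": 0, "dy": 0, "dz": 0.3, "wx": 0, "wy": 0, "wz": 0}, {"dx": 0, "dy": 0, "dz": 0, "wx": 0, "wy": 0, "wz": 0}]}}

```text
time_s: 27.1
eef_pos: [664.8, -32.7, 129.4]
ee_rot: [-0.001, 0.707, 0.707, -0.0]
force: [-0.1, -0.1, -0.8]
grip_width: 0.27
grip_force: 29.6
```

Request:
{"api": "step_arm", "payload": {"increments": [{"dx": 0, "dy": 0, "dz": 0.1, "wx": 0, "wy": 0, "wz": 0}, {"dx": 0, "dy": 0, "dz": 0.08, "wx": 0, "wy": 0, "wz": 0}, {"dx": 0, "dy": 0, "dz": 0.04, "wx": 0, "wy": 0, "wz": 0}, {"dx": 0, "dy": 0, "dz": 0, "wx": 0, "wy": 0, "wz": 0}]}}

```text
time_s: 27.5
eef_pos: [665.2, -32.9, 125.6]
ee_rot: [0.0, 0.707, 0.707, 0.0]
force: [0.2, 1.0, -0.4]
grip_width: 0.269
grip_force: 29.6
```

Request:
{"api": "step_arm", "payload": {"increments": [{"dx": 0, "dy": 0, "dz": 0.05, "wx": 0, "wy": 0, "wz": 0}, {"dx": 0, "dy": 0, "dz": 0.05, "wx": 0, "wy": 0, "wz": 0}, {"dx": 0, "dy": 0, "dz": 0, "wx": 0, "wy": 0, "wz": 0}]}}

```text
time_s: 27.8
eef_pos: [665.4, -33.0, 124.2]
ee_rot: [0.001, 0.707, 0.707, 0.0]
force: [-2.4, 0.3, 6.4]
grip_width: 0.27
grip_force: 30.3
```

Request:
{"api": "step_arm", "payload": {"increments": [{"dx": 0, "dy": 0, "dz": 0, "wx": 0, "wy": 0, "wz": 0}, {"dx": 0, "dy": 0, "dz": 0, "wx": 0, "wy": 0, "wz": 0}, {"dx": 0, "dy": 0, "dz": 0, "wx": 0, "wy": 0, "wz": 0}, {"dx": 0, "dy": 0, "dz": -0.6, "wx": 0, "wy": 0, "wz": 0}, {"dx": 0, "dy": 0, "dz": -0.9, "wx": 0, "wy": 0, "wz": 0}], "fingers": 45}}

```text
time_s: 28.3
eef_pos: [664.7, -32.9, 160.7]
ee_rot: [-0.001, 0.707, 0.707, -0.001]
force: [-0.6, 0.4, -0.1]
grip_width: 0.527
grip_force: 0.0
```

Request:
{"api": "step_arm", "payload": {"increments": [{"dx": 0, "dy": 0, "dz": -0.9, "wx": 0, "wy": 0, "wz": 0}, {"dx": 0, "dy": 0, "dz": -0.9, "wx": 0, "wy": 0, "wz": 0}, {"dx": 0, "dy": 0, "dz": -0.9, "wx": 0, "wy": 0, "wz": 0}, {"dx": 1, "dy": -0.6, "dz": -0.4, "wx": 0, "wy": 0, "wz": 0}, {"dx": 1, "dy": -0.6, "dz": 0, "wx": 0, "wy": 0, "wz": 0}]}}

```text
time_s: 28.8
eef_pos: [635.4, 17.2, 240.9]
ee_rot: [0.002, 0.708, 0.706, 0.001]
force: [0.6, 1.1, -0.7]
grip_width: 0.528
grip_force: 0.0
```

Request:
{"api": "step_arm", "payload": {"increments": [{"dx": 1, "dy": -0.6, "dz": 0, "wx": 0, "wy": 0, "wz": 0}, {"dx": 1, "dy": -0.6, "dz": 0, "wx": 0, "wy": 0, "wz": 0}, {"dx": 1, "dy": -0.6, "dz": 0, "wx": 0, "wy": 0, "wz": 0}, {"dx": 1, "dy": -0.6, "dz": 0, "wx": 0, "wy": 0, "wz": 0}, {"dx": 1, "dy": -0.6, "dz": 0, "wx": 0, "wy": 0, "wz": 0}]}}

```text
time_s: 29.3
eef_pos: [559.7, 143.1, 239.3]
ee_rot: [0.0, 0.707, 0.707, 0.001]
force: [0.1, -1.0, 0.0]
grip_width: 0.526
grip_force: 0.0
```

Request:
{"api": "step_arm", "payload": {"increments": [{"dx": 1, "dy": -0.6, "dz": 0, "wx": 0, "wy": 0, "wz": 0}, {"dx": 1, "dy": -0.6, "dz": 0, "wx": 0, "wy": 0, "wz": 0}, {"dx": 1, "dy": -0.6, "dz": 0, "wx": 0, "wy": 0, "wz": 0}, {"dx": 1, "dy": -0.6, "dz": 0, "wx": 0, "wy": 0, "wz": 0}, {"dx": 1, "dy": -0.6, "dz": 0, "wx": 0, "wy": 0, "wz": 0}]}}

```text
time_s: 29.8
eef_pos: [484.8, 268.2, 239.3]
ee_rot: [0.0, 0.707, 0.707, 0.001]
force: [0.6, 0.2, 0.4]
grip_width: 0.528
grip_force: 0.0
```

Request:
{"api": "step_arm", "payload": {"increments": [{"dx": 1, "dy": -0.6, "dz": 0, "wx": 0, "wy": 0, "wz": 0}, {"dx": 1, "dy": -0.6, "dz": 0, "wx": 0, "wy": 0, "wz": 0}, {"dx": 0.3, "dy": 0, "dz": 0, "wx": 0, "wy": 0, "wz": 0}, {"dx": 0, "dy": 0, "dz": 0, "wx": 0, "wy": 0, "wz": 1}, {"dx": 0, "dy": 0, "dz": 0, "wx": 0, "wy": 0, "wz": 1}]}}

```text
time_s: 30.3
eef_pos: [455.9, 324.6, 238.8]
ee_rot: [0.0, 0.779, 0.628, 0.0]
force: [-0.3, 0.0, 0.7]
grip_width: 0.527
grip_force: 0.0
```

Request:
{"api": "step_arm", "payload": {"increments": [{"dx": 0, "dy": 0, "dz": 0, "wx": 0, "wy": 0, "wz": 1}, {"dx": 0, "dy": 0, "dz": 0, "wx": 0, "wy": 0, "wz": 1}, {"dx": 0, "dy": 0, "dz": 0, "wx": 0, "wy": 0, "wz": 1}, {"dx": 0, "dy": 0, "dz": 0, "wx": 0, "wy": 0, "wz": 1}, {"dx": 0, "dy": 0, "dz": 0, "wx": 0, "wy": 0, "wz": 1}]}}

```text
time_s: 30.8
eef_pos: [456.1, 324.2, 238.9]
ee_rot: [0.0, 0.915, 0.404, 0.0]
force: [0.6, -0.7, 0.9]
grip_width: 0.527
grip_force: 0.0
```

Request:
{"api": "step_arm", "payload": {"increments": [{"dx": 0, "dy": 0, "dz": 0, "wx": 0, "wy": 0, "wz": 1}, {"dx": 0, "dy": 0, "dz": 0, "wx": 0, "wy": 0, "wz": 1}, {"dx": 0, "dy": 0, "dz": 0, "wx": 0, "wy": 0, "wz": 1}, {"dx": 0, "dy": 0, "dz": 0, "wx": 0, "wy": 0, "wz": 1}, {"dx": 0, "dy": 0, "dz": 0, "wx": 0, "wy": 0, "wz": 1}]}}

```text
time_s: 31.3
eef_pos: [456.1, 324.2, 238.9]
ee_rot: [0.0, 0.988, 0.154, 0.0]
force: [-1.3, -0.5, -0.3]
grip_width: 0.527
grip_force: 0.0
```

Request:
{"api": "step_arm", "payload": {"increments": [{"dx": 0, "dy": 0, "dz": 0, "wx": 0, "wy": 0, "wz": 1}, {"dx": 0, "dy": 0, "dz": 0, "wx": 0, "wy": 0, "wz": 1}, {"dx": 0, "dy": 0, "dz": 0, "wx": 0, "wy": 0, "wz": 1}, {"dx": 0, "dy": 0, "dz": 0, "wx": 0, "wy": 0, "wz": 0}]}}

```text
time_s: 31.7
eef_pos: [456.0, 324.3, 238.7]
ee_rot: [-0.0, 1.0, -0.001, 0.0]
force: [0.3, 0.6, 0.1]
grip_width: 0.528
grip_force: 0.0
```

Run:
```python
from h import *
s=cap('scene');t=cap('top')
for n,c in (('scene',s),('top',t)):
    for d in eyes.landmark_of(n,'logger0')[:7]:
        X=w(c,d['point'])
        if d['p']>.3 and X[2]>40: print(n,round(d['p'],2),X.round(0))
    for d in eyes.landmark_of(n,'cover')[:1]:print('cover',w(c,d['point']).round(0))
a=blobs(s,(5,150,90),(17,255,255),8,(380,270,455,330))
b=blobs(t,(5,150,90),(17,255,255),8,(185,170,235,245));print(a,b)
print(ctrl.sense()['eef_pos'],ctrl.sense()['ee_rot'].round(4))
```

```text
scene 0.52 [456. 323.  62.]
scene 0.49 [406. 328.  59.]
scene 0.44 [662. -33.  86.]
scene 0.42 [662.  41.  86.]
cover [ 461. -314.    9.]
top 0.66 [453. 328.  62.]
top 0.64 [416. 332.  57.]
top 0.43 [665. -32.  82.]
[(array([438.40993789, 289.88819876]), np.int32(161)), (array([421.92156863, 297.93464052]), np.int32(153))] [(array([204.703125, 210.890625]), np.int32(64)), (array([200.23529412, 225.76470588]), np.int32(68))]
[455.55332201 324.61570934 238.15853717] [-0.e+00  1.e+00  2.e-04  1.e-04]
```

The cover has been knocked to about (461,-314). I'll re-centre it once the loggers are in.

Request:
{"api": "step_arm", "payload": {"increments": [{"dx": 0, "dy": -0.04, "dz": 1, "wx": 0, "wy": 0, "wz": 0}, {"dx": 0, "dy": 0, "dz": 1, "wx": 0, "wy": 0, "wz": 0}, {"dx": 0, "dy": 0, "dz": 1, "wx": 0, "wy": 0, "wz": 0}, {"dx": 0, "dy": 0, "dz": 1, "wx": 0, "wy": 0, "wz": 0}, {"dx": 0, "dy": 0, "dz": 0.8, "wx": 0, "wy": 0, "wz": 0}]}}

```text
time_s: 32.5
eef_pos: [455.2, 325.5, 116.7]
ee_rot: [0.0, 1.0, 0.0, -0.0]
force: [0.5, -0.7, 0.6]
grip_width: 0.527
grip_force: 0.0
```

Request:
{"api": "step_arm", "payload": {"increments": [{"dx": 0, "dy": 0, "dz": 0.5, "wx": 0, "wy": 0, "wz": 0}, {"dx": 0, "dy": 0, "dz": 0.26, "wx": 0, "wy": 0, "wz": 0}, {"dx": 0, "dy": 0, "dz": 0, "wx": 0, "wy": 0, "wz": 0}, {"dx": 0, "dy": 0, "dz": 0, "wx": 0, "wy": 0, "wz": 0}]}}

```text
time_s: 32.9
eef_pos: [455.9, 325.9, 99.9]
ee_rot: [-0.0, 1.0, -0.0, 0.001]
force: [0.2, -0.5, -0.8]
grip_width: 0.529
grip_force: 0.0
```

Request:
{"api": "step_arm", "payload": {"increments": [{"dx": 0, "dy": 0, "dz": 0, "wx": 0, "wy": 0, "wz": 0}, {"dx": 0, "dy": 0, "dz": 0, "wx": 0, "wy": 0, "wz": 0}, {"dx": 0, "dy": 0, "dz": 0, "wx": 0, "wy": 0, "wz": 0}, {"dx": 0, "dy": 0, "dz": 0, "wx": 0, "wy": 0, "wz": 0}, {"dx": 0, "dy": 0, "dz": 0, "wx": 0, "wy": 0, "wz": 0}], "fingers": 15}}

```text
time_s: 33.4
eef_pos: [455.8, 325.9, 100.0]
ee_rot: [-0.0, 1.0, -0.0, 0.001]
force: [-1.4, -1.1, 6.0]
grip_width: 0.273
grip_force: 29.3
```

Request:
{"api": "step_arm", "payload": {"increments": [{"dx": 0, "dy": 0, "dz": -0.5, "wx": 0, "wy": 0, "wz": 0}, {"dx": 0, "dy": 0, "dz": -1, "wx": 0, "wy": 0, "wz": 0}, {"dx": 0, "dy": 0, "dz": -1, "wx": 0, "wy": 0, "wz": 0}, {"dx": 0, "dy": 0, "dz": -1, "wx": 0, "wy": 0, "wz": 0}, {"dx": 0, "dy": 0, "dz": -1, "wx": 0, "wy": 0, "wz": 0}]}}

```text
time_s: 33.9
eef_pos: [455.3, 325.7, 213.3]
ee_rot: [-0.0, 1.0, -0.0, 0.0]
force: [1.3, 0.1, -0.8]
grip_width: 0.272
grip_force: 29.5
```

Request:
{"api": "step_arm", "payload": {"increments": [{"dx": 0, "dy": 0, "dz": -1, "wx": 0, "wy": 0, "wz": -1}, {"dx": 0, "dy": 0, "dz": -1, "wx": 0, "wy": 0, "wz": -1}, {"dx": 0, "dy": 0, "dz": 0, "wx": 0, "wy": 0, "wz": -1}, {"dx": 0, "dy": 0, "dz": 0, "wx": 0, "wy": 0, "wz": -1}, {"dx": 0, "dy": 0, "dz": 0, "wx": 0, "wy": 0, "wz": -1}]}}

```text
time_s: 34.4
eef_pos: [455.3, 325.7, 262.4]
ee_rot: [-0.0, 0.965, 0.261, 0.0]
force: [-0.6, 0.9, -1.8]
grip_width: 0.269
grip_force: 29.5
```

Request:
{"api": "step_arm", "payload": {"increments": [{"dx": 0, "dy": 0, "dz": 0, "wx": 0, "wy": 0, "wz": -1}, {"dx": 0, "dy": 0, "dz": 0, "wx": 0, "wy": 0, "wz": -1}, {"dx": 0, "dy": 0, "dz": 0, "wx": 0, "wy": 0, "wz": -1}, {"dx": 0, "dy": 0, "dz": 0, "wx": 0, "wy": 0, "wz": -1}, {"dx": 0, "dy": 0, "dz": 0, "wx": 0, "wy": 0, "wz": -1}]}}

```text
time_s: 34.9
eef_pos: [455.3, 325.7, 262.3]
ee_rot: [-0.0, 0.865, 0.502, 0.0]
force: [-0.2, 0.3, -1.0]
grip_width: 0.273
grip_force: 29.5
```

Request:
{"api": "step_arm", "payload": {"increments": [{"dx": 0, "dy": 0, "dz": 0, "wx": 0, "wy": 0, "wz": -1}, {"dx": 0, "dy": 0, "dz": 0, "wx": 0, "wy": 0, "wz": -1}, {"dx": 0, "dy": 0, "dz": 0, "wx": 0, "wy": 0, "wz": -1}, {"dx": 0, "dy": 0, "dz": 0, "wx": 0, "wy": 0, "wz": -1}, {"dx": 0, "dy": 0, "dz": 0, "wx": 0, "wy": 0, "wz": -1}]}}

```text
time_s: 35.4
eef_pos: [455.3, 325.7, 262.3]
ee_rot: [0.0, 0.706, 0.708, 0.0]
force: [0.4, -0.1, -0.7]
grip_width: 0.269
grip_force: 29.5
```

Request:
{"api": "step_arm", "payload": {"increments": [{"dx": -1, "dy": 0.66, "dz": 0, "wx": 0, "wy": 0, "wz": 0}, {"dx": -1, "dy": 0.66, "dz": 0, "wx": 0, "wy": 0, "wz": 0}, {"dx": -1, "dy": 0.66, "dz": 0, "wx": 0, "wy": 0, "wz": 0}, {"dx": -1, "dy": 0.66, "dz": 0, "wx": 0, "wy": 0, "wz": 0}, {"dx": -1, "dy": 0.66, "dz": 0, "wx": 0, "wy": 0, "wz": 0}]}}

```text
time_s: 35.9
eef_pos: [538.2, 199.6, 262.3]
ee_rot: [0.0, 0.707, 0.707, 0.0]
force: [-0.3, -0.1, -1.3]
grip_width: 0.268
grip_force: 29.5
```

Request:
{"api": "step_arm", "payload": {"increments": [{"dx": -1, "dy": 0.66, "dz": 0, "wx": 0, "wy": 0, "wz": 0}, {"dx": -1, "dy": 0.66, "dz": 0, "wx": 0, "wy": 0, "wz": 0}, {"dx": -1, "dy": 0.66, "dz": 0, "wx": 0, "wy": 0, "wz": 0}, {"dx": -1, "dy": 0.66, "dz": 0, "wx": 0, "wy": 0, "wz": 0}, {"dx": -1, "dy": 0.66, "dz": 0, "wx": 0, "wy": 0, "wz": 0}]}}

```text
time_s: 36.4
eef_pos: [620.6, 74.5, 262.3]
ee_rot: [0.0, 0.707, 0.707, 0.0]
force: [-0.4, -0.1, 0.8]
grip_width: 0.271
grip_force: 29.5
```

Request:
{"api": "step_arm", "payload": {"increments": [{"dx": -1, "dy": 0.66, "dz": 0, "wx": 0, "wy": 0, "wz": 0}, {"dx": -1, "dy": 0.66, "dz": 0, "wx": 0, "wy": 0, "wz": 0}, {"dx": -0.8, "dy": 0.41, "dz": 0, "wx": 0, "wy": 0, "wz": 0}, {"dx": 0, "dy": 0, "dz": 0, "wx": 0, "wy": 0, "wz": 0}, {"dx": 0, "dy": 0, "dz": 1, "wx": 0, "wy": 0, "wz": 0}]}}

```text
time_s: 36.9
eef_pos: [664.4, 5.3, 239.9]
ee_rot: [0.003, 0.708, 0.707, 0.002]
force: [0.1, -0.3, -0.6]
grip_width: 0.268
grip_force: 29.6
```

Request:
{"api": "step_arm", "payload": {"increments": [{"dx": 0, "dy": 0, "dz": 1, "wx": 0, "wy": 0, "wz": 0}, {"dx": 0, "dy": 0, "dz": 0.8, "wx": 0, "wy": 0, "wz": 0}, {"dx": 0, "dy": 0, "dz": 0, "wx": 0, "wy": 0, "wz": 0}, {"dx": 0, "dy": 0, "dz": 0, "wx": 0, "wy": 0, "wz": 0}]}}

```text
time_s: 37.3
eef_pos: [663.5, 6.1, 192.8]
ee_rot: [0.0, 0.707, 0.707, 0.0]
force: [-0.3, 0.5, -0.9]
grip_width: 0.275
grip_force: 29.6
```

```bash
python3 chk.py l2
```

```text
[663.80118406   5.94866597 193.38091767] [9.000e-04 7.072e-01 7.070e-01 7.000e-04]
logger 0.73 [664.7   3.1 154.7]
logger 0.43 [665.1 -32.1  88.1]
orange (array([260.78571429, 217.64285714]), np.int32(28)) [655.85155489  -6.22276861 176.18091767]
orange (array([250.375 , 228.1875]), np.int32(16)) [690.41937187   6.37126522 176.18091767]
222 194
```

Request:
{"api": "step_arm", "payload": {"increments": [{"dx": 0, "dy": 0, "dz": 0.4, "wx": 0, "wy": 0, "wz": 0}, {"dx": 0, "dy": 0, "dz": 0.25, "wx": 0, "wy": 0, "wz": 0}, {"dx": 0, "dy": 0, "dz": 0.2, "wx": 0, "wy": 0, "wz": 0}, {"dx": 0, "dy": 0, "dz": 0.2, "wx": 0, "wy": 0, "wz": 0}, {"dx": 0, "dy": 0, "dz": 0, "wx": 0, "wy": 0, "wz": 0}]}}

```text
time_s: 37.9
eef_pos: [663.2, 5.6, 164.3]
ee_rot: [-0.001, 0.707, 0.707, -0.0]
force: [-0.6, 0.2, -0.8]
grip_width: 0.272
grip_force: 29.6
```

Foot is in the well at 74 mm with no force. Another 39 mm to go.

Request:
{"api": "step_arm", "payload": {"increments": [{"dx": 0, "dy": 0, "dz": 0.3, "wx": 0, "wy": 0, "wz": 0}, {"dx": 0, "dy": 0, "dz": 0.4, "wx": 0, "wy": 0, "wz": 0}, {"dx": 0, "dy": 0, "dz": 0.4, "wx": 0, "wy": 0, "wz": 0}, {"dx": 0, "dy": 0, "dz": 0.25, "wx": 0, "wy": 0, "wz": 0}, {"dx": 0, "dy": 0, "dz": 0, "wx": 0, "wy": 0, "wz": 0}]}}

```text
time_s: 38.4
eef_pos: [663.1, 5.6, 130.2]
ee_rot: [-0.001, 0.707, 0.707, -0.0]
force: [-0.3, 0.6, -0.7]
grip_width: 0.27
grip_force: 29.6
```

Request:
{"api": "step_arm", "payload": {"increments": [{"dx": 0, "dy": 0, "dz": 0.1, "wx": 0, "wy": 0, "wz": 0}, {"dx": 0, "dy": 0, "dz": 0.06, "wx": 0, "wy": 0, "wz": 0}, {"dx": 0, "dy": 0, "dz": 0.04, "wx": 0, "wy": 0, "wz": 0}, {"dx": 0, "dy": 0, "dz": 0, "wx": 0, "wy": 0, "wz": 0}]}}

```text
time_s: 38.8
eef_pos: [663.5, 5.5, 126.6]
ee_rot: [0.0, 0.707, 0.707, 0.0]
force: [-0.2, -0.6, 0.0]
grip_width: 0.269
grip_force: 29.6
```

Request:
{"api": "step_arm", "payload": {"increments": [{"dx": 0, "dy": 0, "dz": 0.05, "wx": 0, "wy": 0, "wz": 0}, {"dx": 0, "dy": 0, "dz": 0.05, "wx": 0, "wy": 0, "wz": 0}, {"dx": 0, "dy": 0, "dz": 0, "wx": 0, "wy": 0, "wz": 0}]}}

```text
time_s: 39.1
eef_pos: [663.6, 5.5, 125.0]
ee_rot: [0.0, 0.707, 0.707, 0.0]
force: [-1.5, 0.6, 5.0]
grip_width: 0.268
grip_force: 30.2
```

Request:
{"api": "step_arm", "payload": {"increments": [{"dx": 0, "dy": 0, "dz": 0, "wx": 0, "wy": 0, "wz": 0}, {"dx": 0, "dy": 0, "dz": 0, "wx": 0, "wy": 0, "wz": 0}, {"dx": 0, "dy": 0, "dz": 0, "wx": 0, "wy": 0, "wz": 0}, {"dx": 0, "dy": 0, "dz": -0.6, "wx": 0, "wy": 0, "wz": 0}, {"dx": 0, "dy": 0, "dz": -0.9, "wx": 0, "wy": 0, "wz": 0}], "fingers": 45}}

```text
time_s: 39.6
eef_pos: [663.0, 5.6, 161.7]
ee_rot: [-0.001, 0.707, 0.707, -0.001]
force: [0.3, -0.1, 0.9]
grip_width: 0.524
grip_force: 0.0
```

Request:
{"api": "step_arm", "payload": {"increments": [{"dx": 0, "dy": 0, "dz": -0.9, "wx": 0, "wy": 0, "wz": 0}, {"dx": 0, "dy": 0, "dz": -0.9, "wx": 0, "wy": 0, "wz": 0}, {"dx": 0, "dy": 0, "dz": -0.9, "wx": 0, "wy": 0, "wz": 0}, {"dx": 1, "dy": -0.77, "dz": -0.4, "wx": 0, "wy": 0, "wz": 0}, {"dx": 1, "dy": -0.77, "dz": 0, "wx": 0, "wy": 0, "wz": 0}]}}

```text
time_s: 40.1
eef_pos: [625.1, 55.7, 241.9]
ee_rot: [0.002, 0.708, 0.706, 0.001]
force: [0.0, 0.4, -1.0]
grip_width: 0.525
grip_force: 0.0
```

Request:
{"api": "step_arm", "payload": {"increments": [{"dx": 1, "dy": -0.77, "dz": 0, "wx": 0, "wy": 0, "wz": 0}, {"dx": 1, "dy": -0.77, "dz": 0, "wx": 0, "wy": 0, "wz": 0}, {"dx": 1, "dy": -0.77, "dz": 0, "wx": 0, "wy": 0, "wz": 0}, {"dx": 1, "dy": -0.77, "dz": 0, "wx": 0, "wy": 0, "wz": 0}, {"dx": 1, "dy": -0.77, "dz": 0, "wx": 0, "wy": 0, "wz": 0}]}}

```text
time_s: 40.6
eef_pos: [528.0, 181.6, 240.3]
ee_rot: [0.0, 0.707, 0.707, 0.001]
force: [0.7, -0.5, -0.3]
grip_width: 0.525
grip_force: 0.0
```

Request:
{"api": "step_arm", "payload": {"increments": [{"dx": 1, "dy": -0.77, "dz": 0, "wx": 0, "wy": 0, "wz": 0}, {"dx": 1, "dy": -0.77, "dz": 0, "wx": 0, "wy": 0, "wz": 0}, {"dx": 1, "dy": -0.77, "dz": 0, "wx": 0, "wy": 0, "wz": 0}, {"dx": 1, "dy": -0.77, "dz": 0, "wx": 0, "wy": 0, "wz": 0}, {"dx": 1, "dy": -0.77, "dz": 0, "wx": 0, "wy": 0, "wz": 0}]}}

```text
time_s: 41.1
eef_pos: [431.9, 306.7, 240.3]
ee_rot: [0.0, 0.707, 0.707, 0.001]
force: [0.1, 1.3, -0.1]
grip_width: 0.53
grip_force: 0.0
```

Request:
{"api": "step_arm", "payload": {"increments": [{"dx": 1, "dy": -0.77, "dz": 0, "wx": 0, "wy": 0, "wz": 0}, {"dx": 0.1, "dy": 0, "dz": 0, "wx": 0, "wy": 0, "wz": 0}, {"dx": 0, "dy": 0, "dz": 0, "wx": 0, "wy": 0, "wz": 1}, {"dx": 0, "dy": 0, "dz": 0, "wx": 0, "wy": 0, "wz": 1}, {"dx": 0, "dy": 0, "dz": 0, "wx": 0, "wy": 0, "wz": 1}]}}

```text
time_s: 41.6
eef_pos: [414.0, 332.9, 240.0]
ee_rot: [0.0, 0.811, 0.586, 0.001]
force: [-0.8, 0.5, 0.3]
grip_width: 0.529
grip_force: 0.0
```

Request:
{"api": "step_arm", "payload": {"increments": [{"dx": 0, "dy": 0, "dz": 0, "wx": 0, "wy": 0, "wz": 1}, {"dx": 0, "dy": 0, "dz": 0, "wx": 0, "wy": 0, "wz": 1}, {"dx": 0, "dy": 0, "dz": 0, "wx": 0, "wy": 0, "wz": 1}, {"dx": 0, "dy": 0, "dz": 0, "wx": 0, "wy": 0, "wz": 1}, {"dx": 0, "dy": 0, "dz": 0, "wx": 0, "wy": 0, "wz": 1}]}}

```text
time_s: 42.1
eef_pos: [414.1, 332.8, 239.9]
ee_rot: [0.0, 0.935, 0.356, 0.001]
force: [0.1, 1.0, -0.1]
grip_width: 0.524
grip_force: 0.0
```

Request:
{"api": "step_arm", "payload": {"increments": [{"dx": 0, "dy": 0, "dz": 0, "wx": 0, "wy": 0, "wz": 1}, {"dx": 0, "dy": 0, "dz": 0, "wx": 0, "wy": 0, "wz": 1}, {"dx": 0, "dy": 0, "dz": 0, "wx": 0, "wy": 0, "wz": 1}, {"dx": 0, "dy": 0, "dz": 0, "wx": 0, "wy": 0, "wz": 1}, {"dx": 0, "dy": 0, "dz": 0, "wx": 0, "wy": 0, "wz": 1}]}}

```text
time_s: 42.6
eef_pos: [414.1, 332.8, 239.9]
ee_rot: [-0.0, 0.995, 0.102, 0.001]
force: [0.3, -0.0, -1.0]
grip_width: 0.524
grip_force: 0.0
```

Request:
{"api": "step_arm", "payload": {"increments": [{"dx": 0, "dy": 0, "dz": 0, "wx": 0, "wy": 0, "wz": 1}, {"dx": 0, "dy": 0, "dz": 0, "wx": 0, "wy": 0, "wz": 1}, {"dx": 0, "dy": 0, "dz": 0, "wx": 0, "wy": 0, "wz": 0}]}}

```text
time_s: 42.9
eef_pos: [414.0, 332.8, 239.8]
ee_rot: [-0.0, 1.0, -0.001, 0.0]
force: [0.9, -0.5, 0.3]
grip_width: 0.526
grip_force: 0.0
```

Request:
{"api": "step_arm", "payload": {"increments": [{"dx": -0.08, "dy": 0, "dz": 1, "wx": 0, "wy": 0, "wz": 0}, {"dx": 0, "dy": 0, "dz": 1, "wx": 0, "wy": 0, "wz": 0}, {"dx": 0, "dy": 0, "dz": 1, "wx": 0, "wy": 0, "wz": 0}, {"dx": 0, "dy": 0, "dz": 1, "wx": 0, "wy": 0, "wz": 0}, {"dx": 0, "dy": 0, "dz": 0.8, "wx": 0, "wy": 0, "wz": 0}]}}

```text
time_s: 43.4
eef_pos: [411.7, 332.8, 118.2]
ee_rot: [0.0, 1.0, 0.001, -0.0]
force: [-0.3, -0.5, 0.1]
grip_width: 0.525
grip_force: 0.0
```

Request:
{"api": "step_arm", "payload": {"increments": [{"dx": 0, "dy": 0, "dz": 0.5, "wx": 0, "wy": 0, "wz": 0}, {"dx": 0, "dy": 0, "dz": 0.3, "wx": 0, "wy": 0, "wz": 0}, {"dx": 0, "dy": 0, "dz": 0, "wx": 0, "wy": 0, "wz": 0}, {"dx": 0, "dy": 0, "dz": 0, "wx": 0, "wy": 0, "wz": 0}]}}

```text
time_s: 43.8
eef_pos: [411.9, 333.4, 99.9]
ee_rot: [-0.0, 1.0, -0.0, 0.001]
force: [0.9, 0.0, -0.3]
grip_width: 0.526
grip_force: 0.0
```

Request:
{"api": "step_arm", "payload": {"increments": [{"dx": 0, "dy": 0, "dz": 0, "wx": 0, "wy": 0, "wz": 0}, {"dx": 0, "dy": 0, "dz": 0, "wx": 0, "wy": 0, "wz": 0}, {"dx": 0, "dy": 0, "dz": 0, "wx": 0, "wy": 0, "wz": 0}, {"dx": 0, "dy": 0, "dz": 0, "wx": 0, "wy": 0, "wz": 0}, {"dx": 0, "dy": 0, "dz": 0, "wx": 0, "wy": 0, "wz": 0}], "fingers": 15}}

```text
time_s: 44.3
eef_pos: [411.8, 333.5, 99.9]
ee_rot: [-0.0, 1.0, -0.0, 0.001]
force: [-0.7, -1.4, 6.7]
grip_width: 0.267
grip_force: 29.5
```

Request:
{"api": "step_arm", "payload": {"increments": [{"dx": 0, "dy": 0, "dz": -0.5, "wx": 0, "wy": 0, "wz": 0}, {"dx": 0, "dy": 0, "dz": -1, "wx": 0, "wy": 0, "wz": 0}, {"dx": 0, "dy": 0, "dz": -1, "wx": 0, "wy": 0, "wz": 0}, {"dx": 0, "dy": 0, "dz": -1, "wx": 0, "wy": 0, "wz": 0}, {"dx": 0, "dy": 0, "dz": -1, "wx": 0, "wy": 0, "wz": 0}]}}

```text
time_s: 44.8
eef_pos: [411.3, 333.2, 213.3]
ee_rot: [-0.0, 1.0, -0.0, 0.0]
force: [1.0, -0.3, -0.6]
grip_width: 0.272
grip_force: 29.6
```

Request:
{"api": "step_arm", "payload": {"increments": [{"dx": 0, "dy": 0, "dz": -1, "wx": 0, "wy": 0, "wz": -1}, {"dx": 0, "dy": 0, "dz": -1, "wx": 0, "wy": 0, "wz": -1}, {"dx": 0, "dy": 0, "dz": 0, "wx": 0, "wy": 0, "wz": -1}, {"dx": 0, "dy": 0, "dz": 0, "wx": 0, "wy": 0, "wz": -1}, {"dx": 0, "dy": 0, "dz": 0, "wx": 0, "wy": 0, "wz": -1}]}}

```text
time_s: 45.3
eef_pos: [411.3, 333.2, 262.4]
ee_rot: [-0.0, 0.965, 0.261, 0.0]
force: [-0.6, -1.0, -0.2]
grip_width: 0.269
grip_force: 29.6
```

Request:
{"api": "step_arm", "payload": {"increments": [{"dx": 0, "dy": 0, "dz": 0, "wx": 0, "wy": 0, "wz": -1}, {"dx": 0, "dy": 0, "dz": 0, "wx": 0, "wy": 0, "wz": -1}, {"dx": 0, "dy": 0, "dz": 0, "wx": 0, "wy": 0, "wz": -1}, {"dx": 0, "dy": 0, "dz": 0, "wx": 0, "wy": 0, "wz": -1}, {"dx": 0, "dy": 0, "dz": 0, "wx": 0, "wy": 0, "wz": -1}]}}

```text
time_s: 45.8
eef_pos: [411.2, 333.2, 262.2]
ee_rot: [0.0, 0.865, 0.502, 0.0]
force: [0.1, 0.1, -1.1]
grip_width: 0.27
grip_force: 29.6
```

Request:
{"api": "step_arm", "payload": {"increments": [{"dx": 0, "dy": 0, "dz": 0, "wx": 0, "wy": 0, "wz": -1}, {"dx": 0, "dy": 0, "dz": 0, "wx": 0, "wy": 0, "wz": -1}, {"dx": 0, "dy": 0, "dz": 0, "wx": 0, "wy": 0, "wz": -1}, {"dx": 0, "dy": 0, "dz": 0, "wx": 0, "wy": 0, "wz": -1}, {"dx": 0, "dy": 0, "dz": 0, "wx": 0, "wy": 0, "wz": -1}]}}

```text
time_s: 46.3
eef_pos: [411.3, 333.2, 262.2]
ee_rot: [0.0, 0.706, 0.708, 0.0]
force: [-0.5, 0.1, -0.1]
grip_width: 0.269
grip_force: 29.6
```

Request:
{"api": "step_arm", "payload": {"increments": [{"dx": -1, "dy": 0.86, "dz": 0, "wx": 0, "wy": 0, "wz": 0}, {"dx": -1, "dy": 0.86, "dz": 0, "wx": 0, "wy": 0, "wz": 0}, {"dx": -1, "dy": 0.86, "dz": 0, "wx": 0, "wy": 0, "wz": 0}, {"dx": -1, "dy": 0.86, "dz": 0, "wx": 0, "wy": 0, "wz": 0}, {"dx": -1, "dy": 0.86, "dz": 0, "wx": 0, "wy": 0, "wz": 0}]}}

```text
time_s: 46.8
eef_pos: [519.4, 207.0, 262.4]
ee_rot: [0.0, 0.707, 0.707, 0.0]
force: [-0.4, 0.6, -1.1]
grip_width: 0.27
grip_force: 29.6
```

Request:
{"api": "step_arm", "payload": {"increments": [{"dx": -1, "dy": 0.86, "dz": 0, "wx": 0, "wy": 0, "wz": 0}, {"dx": -1, "dy": 0.86, "dz": 0, "wx": 0, "wy": 0, "wz": 0}, {"dx": -1, "dy": 0.86, "dz": 0, "wx": 0, "wy": 0, "wz": 0}, {"dx": -1, "dy": 0.86, "dz": 0, "wx": 0, "wy": 0, "wz": 0}, {"dx": -1, "dy": 0.86, "dz": 0, "wx": 0, "wy": 0, "wz": 0}]}}

```text
time_s: 47.3
eef_pos: [626.8, 82.0, 262.3]
ee_rot: [0.0, 0.707, 0.707, 0.0]
force: [-0.4, 0.9, -0.8]
grip_width: 0.266
grip_force: 29.6
```

Request:
{"api": "step_arm", "payload": {"increments": [{"dx": -1, "dy": 0.86, "dz": 0, "wx": 0, "wy": 0, "wz": 0}, {"dx": -0.6, "dy": 0.55, "dz": 0, "wx": 0, "wy": 0, "wz": 0}, {"dx": 0, "dy": 0, "dz": 0, "wx": 0, "wy": 0, "wz": 0}, {"dx": 0, "dy": 0, "dz": 1, "wx": 0, "wy": 0, "wz": 0}, {"dx": 0, "dy": 0, "dz": 1, "wx": 0, "wy": 0, "wz": 0}]}}

```text
time_s: 47.8
eef_pos: [661.2, 43.8, 212.0]
ee_rot: [0.0, 0.707, 0.707, 0.001]
force: [0.4, 0.2, -1.2]
grip_width: 0.268
grip_force: 29.7
```

Request:
{"api": "step_arm", "payload": {"increments": [{"dx": 0, "dy": 0, "dz": 0.8, "wx": 0, "wy": 0, "wz": 0}, {"dx": 0, "dy": 0, "dz": 0, "wx": 0, "wy": 0, "wz": 0}, {"dx": 0, "dy": 0, "dz": 0, "wx": 0, "wy": 0, "wz": 0}]}}

```text
time_s: 48.1
eef_pos: [661.4, 43.7, 192.8]
ee_rot: [0.0, 0.707, 0.707, 0.0]
force: [-0.7, 0.4, -0.4]
grip_width: 0.27
grip_force: 29.7
```

```bash
python3 chk.py l3
```

```text
[661.71564765  43.48730071 193.37666639] [8.000e-04 7.072e-01 7.070e-01 7.000e-04]
logger 0.7 [658.6  40.3 152.3]
logger 0.68 [663.9   2.3  85. ]
orange (array([271.65909091, 228.63636364]), np.int32(44)) [653.29220054  34.77133606 176.17666639]
orange (array([259.04347826, 237.47826087]), np.int32(23)) [688.60123441  39.52701837 176.17666639]
orange (array([272.90909091, 237.90909091]), np.int32(22)) [665.0438834   58.0295719  176.17666639]
231 204
```

Request:
{"api": "step_arm", "payload": {"increments": [{"dx": 0, "dy": 0, "dz": 0.4, "wx": 0, "wy": 0, "wz": 0}, {"dx": 0, "dy": 0, "dz": 0.25, "wx": 0, "wy": 0, "wz": 0}, {"dx": 0, "dy": 0, "dz": 0.2, "wx": 0, "wy": 0, "wz": 0}, {"dx": 0, "dy": 0, "dz": 0.2, "wx": 0, "wy": 0, "wz": 0}, {"dx": 0, "dy": 0, "dz": 0, "wx": 0, "wy": 0, "wz": 0}]}}

```text
time_s: 48.7
eef_pos: [661.2, 43.1, 164.4]
ee_rot: [-0.001, 0.707, 0.707, -0.0]
force: [-0.1, 0.6, -1.0]
grip_width: 0.27
grip_force: 29.7
```

Request:
{"api": "step_arm", "payload": {"increments": [{"dx": 0, "dy": 0, "dz": 0.3, "wx": 0, "wy": 0, "wz": 0}, {"dx": 0, "dy": 0, "dz": 0.4, "wx": 0, "wy": 0, "wz": 0}, {"dx": 0, "dy": 0, "dz": 0.4, "wx": 0, "wy": 0, "wz": 0}, {"dx": 0, "dy": 0, "dz": 0.25, "wx": 0, "wy": 0, "wz": 0}, {"dx": 0, "dy": 0, "dz": 0, "wx": 0, "wy": 0, "wz": 0}]}}

```text
time_s: 49.2
eef_pos: [661.1, 43.1, 130.1]
ee_rot: [-0.001, 0.707, 0.707, -0.001]
force: [0.4, -0.6, -0.9]
grip_width: 0.265
grip_force: 29.6
```

Request:
{"api": "step_arm", "payload": {"increments": [{"dx": 0, "dy": 0, "dz": 0.1, "wx": 0, "wy": 0, "wz": 0}, {"dx": 0, "dy": 0, "dz": 0.08, "wx": 0, "wy": 0, "wz": 0}, {"dx": 0, "dy": 0, "dz": 0.06, "wx": 0, "wy": 0, "wz": 0}, {"dx": 0, "dy": 0, "dz": 0.04, "wx": 0, "wy": 0, "wz": 0}, {"dx": 0, "dy": 0, "dz": 0, "wx": 0, "wy": 0, "wz": 0}]}}

```text
time_s: 49.7
eef_pos: [661.6, 43.1, 125.0]
ee_rot: [0.0, 0.707, 0.707, 0.0]
force: [-2.0, -0.1, 2.2]
grip_width: 0.27
grip_force: 29.9
```

Request:
{"api": "step_arm", "payload": {"increments": [{"dx": 0, "dy": 0, "dz": 0.03, "wx": 0, "wy": 0, "wz": 0}, {"dx": 0, "dy": 0, "dz": 0, "wx": 0, "wy": 0, "wz": 0}]}}

```text
time_s: 49.9
eef_pos: [661.6, 43.0, 125.0]
ee_rot: [0.0, 0.707, 0.707, 0.0]
force: [-3.3, -0.2, 7.6]
grip_width: 0.272
grip_force: 30.5
```

Request:
{"api": "step_arm", "payload": {"increments": [{"dx": 0, "dy": 0, "dz": 0, "wx": 0, "wy": 0, "wz": 0}, {"dx": 0, "dy": 0, "dz": 0, "wx": 0, "wy": 0, "wz": 0}, {"dx": 0, "dy": 0, "dz": 0, "wx": 0, "wy": 0, "wz": 0}, {"dx": 0, "dy": 0, "dz": -0.6, "wx": 0, "wy": 0, "wz": 0}, {"dx": 0, "dy": 0, "dz": -0.9, "wx": 0, "wy": 0, "wz": 0}], "fingers": 50}}

```text
time_s: 50.4
eef_pos: [661.1, 43.1, 161.4]
ee_rot: [-0.001, 0.707, 0.707, -0.001]
force: [0.3, -0.1, 0.1]
grip_width: 0.589
grip_force: 0.0
```

Request:
{"api": "step_arm", "payload": {"increments": [{"dx": 0, "dy": 0, "dz": -0.9, "wx": 0, "wy": 0, "wz": 0}, {"dx": 0, "dy": 0, "dz": -0.9, "wx": 0, "wy": 0, "wz": 0}, {"dx": 0, "dy": 0, "dz": -0.9, "wx": 0, "wy": 0, "wz": 0}, {"dx": -0.8, "dy": -0.9, "dz": 0, "wx": 0, "wy": 0, "wz": 0}, {"dx": -1, "dy": -0.9, "dz": 0, "wx": 0, "wy": 0, "wz": 0}]}}

```text
time_s: 50.9
eef_pos: [616.1, -1.7, 230.3]
ee_rot: [0.001, 0.707, 0.707, 0.001]
force: [0.5, -0.6, 0.3]
grip_width: 0.585
grip_force: 0.0
```

Request:
{"api": "step_arm", "payload": {"increments": [{"dx": -1, "dy": -0.9, "dz": 0, "wx": 0, "wy": 0, "wz": 0}, {"dx": -1, "dy": -0.9, "dz": 0, "wx": 0, "wy": 0, "wz": 0}, {"dx": -1, "dy": -0.9, "dz": 0, "wx": 0, "wy": 0, "wz": 0}, {"dx": -1, "dy": -0.9, "dz": 0, "wx": 0, "wy": 0, "wz": 0}, {"dx": 0, "dy": 0, "dz": 0, "wx": 0, "wy": 0, "wz": 0}]}}

```text
time_s: 51.4
eef_pos: [524.8, -104.1, 230.2]
ee_rot: [0.001, 0.708, 0.706, -0.0]
force: [-0.2, 0.0, -0.7]
grip_width: 0.589
grip_force: 0.0
```

```bash
cat > cov.py <<'E'
from h import *
import sys
s=cap('scene');t=cap('top');K={}
for n,c in (('scene',s),('top',t)):
    for d in eyes.landmark_of(n,'logger0')[:8]:
        X=w(c,d['point'])
        if d['p']>.3 and X[2]>70: print(n,'logger',round(d['p'],2),X.round(0))
    for l in ('cover','mat'):
        for d in eyes.landmark_of(n,l)[:1]:print(n,l,round(d['p'],2),w(c,d['point']).round(1))
    # blue plate mask on mat
    u,v=px(c,(500,-345,5)).astype(int)
    hsv=cv2.cvtColor(c['frame'],cv2.COLOR_BGR2HSV)[v-45:v+45,u-45:u+45]
    m=cv2.inRange(hsv,np.array((98,40,60)),np.array((118,170,255)));nn,lab,st,ce=cv2.connectedComponentsWithStats(m)
    if nn<2: continue
    i=1+st[1:,4].argmax();m=(lab==i).astype(np.uint8);m=cv2.morphologyEx(m,cv2.MORPH_CLOSE,np.ones((9,9)))
    vv,uu=np.nonzero(m);P=np.array([onz(c,a+u-45,b+v-45,11)[:2] for a,b in zip(uu,vv)],np.float32)
    r=cv2.minAreaRect(P);print(n,'plate',len(P),r)
r=np.hstack([cv2.resize(s['frame'][120:280,190:350],(400,400)),cv2.resize(t['frame'][110:260,300:450],(400,400))])
cv2.imwrite('pics/%s.png'%sys.argv[1],r);print(ctrl.sense()['eef_pos'])
E
python3 cov.py m1
```

```text
scene logger 0.77 [655.  38.  84.]
scene logger 0.64 [664.   3.  88.]
scene logger 0.58 [666. -33.  84.]
scene cover 0.76 [ 463.4 -313.     5.8]
scene mat 0.91 [ 511.  -351.    -1.9]
scene plate 677 ((461.8204650878906, -313.1898498535156), (82.14265441894531, 139.82965087890625), 0.8810635209083557)
top logger 0.6 [661.   8.  87.]
top logger 0.51 [664. -33.  84.]
top logger 0.4 [664.  38.  84.]
top cover 0.62 [ 459.4 -311.6    3.2]
top mat 0.65 [ 506.4 -347.6   -2.4]
top plate 1156 ((460.4752197265625, -311.85626220703125), (85.35680389404297, 136.27935791015625), 2.4386508464813232)
[ 526.72873393 -101.28597316  228.76775957]
```

View pics/m1.png

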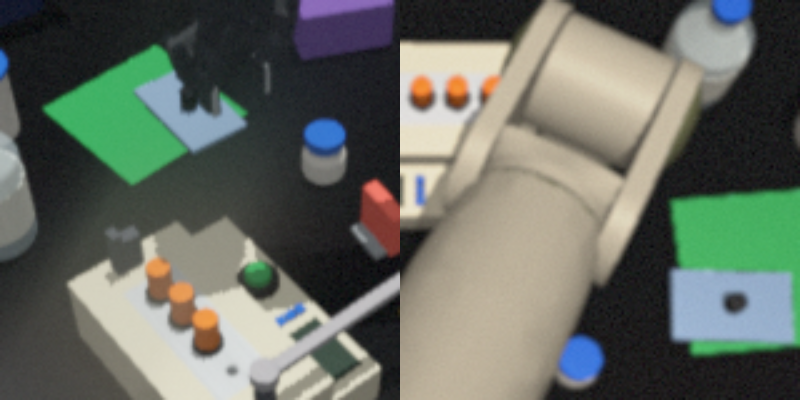

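Request:
{"api": "step_arm", "payload": {"increments": [{"dx": -1, "dy": -0.3, "dz": 0, "wx": 0, "wy": 0, "wz": 0}, {"dx": -1, "dy": -0.3, "dz": 0, "wx": 0, "wy": 0, "wz": 0}, {"dx": -1, "dy": -0.3, "dz": 0, "wx": 0, "wy": 0, "wz": 0}, {"dx": -1, "dy": -0.3, "dz": 0, "wx": 0, "wy": 0, "wz": 0}, {"dx": -1, "dy": -0.3, "dz": 0, "wx": 0, "wy": 0, "wz": 0}]}}

```text
time_s: 52.3
eef_pos: [488.7, -227.5, 228.7]
ee_rot: [-0.0, 0.707, 0.707, 0.0]
force: [0.2, -0.7, 0.3]
grip_width: 0.581
grip_force: 0.0
```

Request:
{"api": "step_arm", "payload": {"increments": [{"dx": -1, "dy": -0.3, "dz": 0, "wx": 0, "wy": 0, "wz": 0}, {"dx": -1, "dy": -0.3, "dz": 0, "wx": 0, "wy": 0, "wz": 0}, {"dx": -1, "dy": -0.3, "dz": 0, "wx": 0, "wy": 0, "wz": 0}, {"dx": -0.45, "dy": -0.22, "dz": 0, "wx": 0, "wy": 0, "wz": 0}, {"dx": 0, "dy": 0, "dz": 0, "wx": 0, "wy": 0, "wz": 0}]}}

```text
time_s: 52.8
eef_pos: [460.4, -313.7, 228.6]
ee_rot: [-0.0, 0.708, 0.706, -0.0]
force: [-0.1, -0.3, 0.1]
grip_width: 0.584
grip_force: 0.0
```

Request:
{"api": "step_arm", "payload": {"increments": [{"dx": 0, "dy": 0, "dz": 1, "wx": 0, "wy": 0, "wz": 0}, {"dx": 0, "dy": 0, "dz": 1, "wx": 0, "wy": 0, "wz": 0}, {"dx": 0, "dy": 0, "dz": 1, "wx": 0, "wy": 0, "wz": 0}, {"dx": 0, "dy": 0, "dz": 1, "wx": 0, "wy": 0, "wz": 0}, {"dx": 0, "dy": 0, "dz": 0, "wx": 0, "wy": 0, "wz": 0}]}}

```text
time_s: 53.3
eef_pos: [460.2, -310.7, 126.1]
ee_rot: [-0.003, 0.707, 0.707, 0.0]
force: [0.5, -0.8, 0.2]
grip_width: 0.585
grip_force: 0.0
```

```bash
python3 cov.py m2 | grep -v logger
```

```text
scene cover 0.73 [ 460.5 -314.8    7.3]
scene mat 0.91 [ 507.9 -349.4    0.8]
scene plate 798 ((460.689453125, -315.71044921875), (83.3783950805664, 145.14207458496094), 0.3988308012485504)
top plate 40 ((491.9822998046875, -250.57699584960938), (19.001829147338867, 26.47467613220215), 46.89287185668945)
[ 460.98891201 -313.15601367  129.62029435]
```

Request:
{"api": "step_arm", "payload": {"increments": [{"dx": 0, "dy": 0, "dz": 0.9, "wx": 0, "wy": 0, "wz": 0}, {"dx": 0, "dy": 0, "dz": 0.9, "wx": 0, "wy": 0, "wz": 0}, {"dx": 0, "dy": 0, "dz": 0.9, "wx": 0, "wy": 0, "wz": 0}, {"dx": 0, "dy": 0, "dz": 0.7, "wx": 0, "wy": 0, "wz": 0}, {"dx": 0, "dy": 0, "dz": 0, "wx": 0, "wy": 0, "wz": 0}]}}

```text
time_s: 54.2
eef_pos: [460.0, -312.3, 42.1]
ee_rot: [-0.002, 0.707, 0.707, 0.0]
force: [0.3, -0.0, 0.7]
grip_width: 0.586
grip_force: 0.0
```

Request:
{"api": "step_arm", "payload": {"increments": [{"dx": 0, "dy": 0, "dz": 0, "wx": 0, "wy": 0, "wz": 0}, {"dx": 0, "dy": 0, "dz": 0, "wx": 0, "wy": 0, "wz": 0}, {"dx": 0, "dy": 0, "dz": 0, "wx": 0, "wy": 0, "wz": 0}, {"dx": 0, "dy": 0, "dz": 0, "wx": 0, "wy": 0, "wz": 0}, {"dx": 0, "dy": 0, "dz": 0, "wx": 0, "wy": 0, "wz": 0}], "fingers": 10, "squeeze": 50}}

```text
time_s: 54.7
eef_pos: [461.3, -313.6, 45.3]
ee_rot: [0.001, 0.707, 0.707, -0.0]
force: [-1.1, 1.6, 6.9]
grip_width: 0.236
grip_force: 48.9
```

Request:
{"api": "step_arm", "payload": {"increments": [{"dx": 0, "dy": 0, "dz": -0.4, "wx": 0, "wy": 0, "wz": 0}, {"dx": 0, "dy": 0, "dz": -0.6, "wx": 0, "wy": 0, "wz": 0}, {"dx": 0, "dy": 0, "dz": 0, "wx": 0, "wy": 0, "wz": 0}]}}

```text
time_s: 55.0
eef_pos: [461.5, -313.7, 70.9]
ee_rot: [0.002, 0.707, 0.707, -0.0]
force: [0.5, 0.2, -1.3]
grip_width: 0.233
grip_force: 49.0
```

Request:
{"api": "step_arm", "payload": {"increments": [{"dx": -0.5, "dy": 0.6, "dz": 0, "wx": 0, "wy": 0, "wz": 0}, {"dx": -0.5, "dy": 0.6, "dz": 0, "wx": 0, "wy": 0, "wz": 0}, {"dx": -0.51, "dy": 0.59, "dz": 0, "wx": 0, "wy": 0, "wz": 0}, {"dx": 0, "dy": 0, "dz": 0, "wx": 0, "wy": 0, "wz": 0}, {"dx": 0, "dy": 0, "dz": 0.4, "wx": 0, "wy": 0, "wz": 0}]}}

```text
time_s: 55.5
eef_pos: [505.6, -350.8, 59.0]
ee_rot: [0.001, 0.707, 0.707, -0.0]
force: [-0.2, 0.3, -1.7]
grip_width: 0.237
grip_force: 49.4
```

Request:
{"api": "step_arm", "payload": {"increments": [{"dx": 0, "dy": 0, "dz": 0.3, "wx": 0, "wy": 0, "wz": 0}, {"dx": 0, "dy": 0, "dz": 0.2, "wx": 0, "wy": 0, "wz": 0}, {"dx": 0, "dy": 0, "dz": 0.08, "wx": 0, "wy": 0, "wz": 0}, {"dx": 0, "dy": 0, "dz": 0.04, "wx": 0, "wy": 0, "wz": 0}, {"dx": 0, "dy": 0, "dz": 0, "wx": 0, "wy": 0, "wz": 0}]}}

```text
time_s: 56.0
eef_pos: [505.1, -350.4, 45.3]
ee_rot: [-0.0, 0.707, 0.707, -0.0]
force: [-7.8, 6.9, 18.8]
grip_width: 0.229
grip_force: 51.4
```

Request:
{"api": "step_arm", "payload": {"increments": [{"dx": 0, "dy": 0, "dz": -0.04, "wx": 0, "wy": 0, "wz": 0}, {"dx": 0, "dy": 0, "dz": 0, "wx": 0, "wy": 0, "wz": 0}]}}

```text
time_s: 56.2
eef_pos: [505.3, -350.5, 45.3]
ee_rot: [-0.0, 0.707, 0.707, -0.0]
force: [-3.6, 3.7, 10.5]
grip_width: 0.236
grip_force: 50.4
```

Request:
{"api": "step_arm", "payload": {"increments": [{"dx": 0, "dy": 0, "dz": 0, "wx": 0, "wy": 0, "wz": 0}, {"dx": 0, "dy": 0, "dz": 0, "wx": 0, "wy": 0, "wz": 0}, {"dx": 0, "dy": 0, "dz": 0, "wx": 0, "wy": 0, "wz": 0}, {"dx": 0, "dy": 0, "dz": -0.6, "wx": 0, "wy": 0, "wz": 0}, {"dx": 0, "dy": 0, "dz": -0.8, "wx": 0, "wy": 0, "wz": 0}], "fingers": 50, "squeeze": 20}}

```text
time_s: 56.7
eef_pos: [505.2, -350.6, 79.7]
ee_rot: [-0.001, 0.707, 0.707, 0.0]
force: [0.1, 0.3, 0.3]
grip_width: 0.586
grip_force: 0.0
```

Request:
{"api": "step_arm", "payload": {"increments": [{"dx": 0, "dy": 0, "dz": -1, "wx": 0, "wy": 0, "wz": 0}, {"dx": 0, "dy": 0, "dz": -1, "wx": 0, "wy": 0, "wz": 0}, {"dx": 0, "dy": 0, "dz": -1, "wx": 0, "wy": 0, "wz": 0}, {"dx": 0, "dy": 0, "dz": -1, "wx": 0, "wy": 0, "wz": 0}, {"dx": 0, "dy": 0, "dz": -1, "wx": 0, "wy": 0, "wz": 0}]}}

```text
time_s: 57.2
eef_pos: [505.4, -350.7, 206.6]
ee_rot: [0.001, 0.707, 0.707, 0.0]
force: [-0.5, -0.1, 0.5]
grip_width: 0.585
grip_force: 0.0
```

Request:
{"api": "step_arm", "payload": {"increments": [{"dx": 1, "dy": 0, "dz": -1, "wx": 0, "wy": 0, "wz": 0}, {"dx": 1, "dy": 0, "dz": -1, "wx": 0, "wy": 0, "wz": 0}, {"dx": 1, "dy": 0, "dz": 0, "wx": 0, "wy": 0, "wz": 0}, {"dx": 1, "dy": 0, "dz": 0, "wx": 0, "wy": 0, "wz": 0}, {"dx": 1, "dy": 0, "dz": 0, "wx": 0, "wy": 0, "wz": 0}]}}

```text
time_s: 57.7
eef_pos: [505.4, -224.8, 255.5]
ee_rot: [0.001, 0.707, 0.707, 0.0]
force: [0.8, -0.2, 0.7]
grip_width: 0.584
grip_force: 0.0
```

Request:
{"api": "step_arm", "payload": {"increments": [{"dx": 1, "dy": 0, "dz": 0, "wx": 0, "wy": 0, "wz": 0}, {"dx": 1, "dy": 0, "dz": 0, "wx": 0, "wy": 0, "wz": 0}, {"dx": 1, "dy": 0, "dz": 0, "wx": 0, "wy": 0, "wz": 0}, {"dx": 0, "dy": 0, "dz": 0, "wx": 0, "wy": 0, "wz": 0}]}}

```text
time_s: 58.1
eef_pos: [505.6, -148.5, 255.6]
ee_rot: [0.0, 0.706, 0.708, 0.0]
force: [-0.4, -0.5, 0.1]
grip_width: 0.586
grip_force: 0.0
```

```bash
python3 cov.py m3
python3 - <<'E'
from h import *
for n in ('scene','top'):
    c=cap(n)
    for l in ('bar_knob','bar_hinge','start_top'):
        for d in eyes.landmark_of(n,l)[:2]:print(n,l,round(d['p'],2),w(c,d['point']).round(1))
E
```

```text
scene logger 0.67 [658.  37.  84.]
scene logger 0.59 [662.   3.  85.]
scene logger 0.56 [667. -35.  85.]
scene cover 0.8 [ 503.8 -353.1    5.3]
scene mat 0.97 [ 508.  -350.2   -3.5]
scene plate 741 ((508.105224609375, -350.8922424316406), (75.83621215820312, 134.68894958496094), 0.8719814419746399)
top logger 0.54 [664.   6.  87.]
top logger 0.52 [665. -30.  82.]
top logger 0.42 [667.  44.  84.]
top cover 0.7 [ 506.1 -347.2    0.7]
top plate 1066 ((503.5726623535156, -350.8263854980469), (75.78038787841797, 132.61050415039062), 0.9931390881538391)
[ 505.54301344 -151.43489121  254.24570068]
scene bar_knob 0.58 [469.9 117.3 162.8]
scene bar_knob 0.42 [663.8  78.   80.1]
scene bar_hinge 0.89 [658.8 127.6 139.6]
scene start_top 0.41 [568.  -15.   69.1]
top bar_knob 0.74 [468.2 124.1 162.9]
top bar_hinge 0.69 [655.5 130.6 140.2]
top start_top 0.4 [570.8  -9.6  67.5]
```

View pics/m3.png

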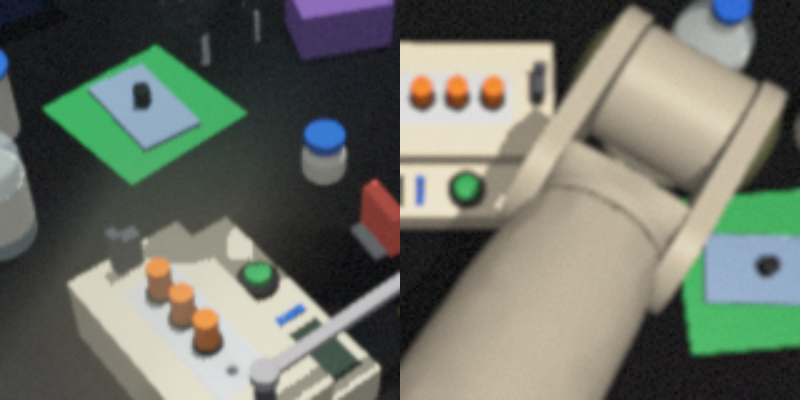

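Request:
{"api": "step_arm", "payload": {"increments": [{"dx": 0, "dy": 0, "dz": 0, "wx": 0, "wy": 0, "wz": 1}, {"dx": 0, "dy": 0, "dz": 0, "wx": 0, "wy": 0, "wz": 1}, {"dx": 0, "dy": 0, "dz": 0, "wx": 0, "wy": 0, "wz": 1}, {"dx": 0, "dy": 0, "dz": 0, "wx": 0, "wy": 0, "wz": 1}, {"dx": 0, "dy": 0, "dz": 0, "wx": 0, "wy": 0, "wz": 1}]}}

```text
time_s: 59.4
eef_pos: [505.6, -150.8, 254.3]
ee_rot: [-0.0, 0.867, 0.498, -0.0]
force: [-0.7, 0.4, 0.2]
grip_width: 0.584
grip_force: 0.0
```

Request:
{"api": "step_arm", "payload": {"increments": [{"dx": 0, "dy": 0, "dz": 0, "wx": 0, "wy": 0, "wz": 1}, {"dx": 0, "dy": 0, "dz": 0, "wx": 0, "wy": 0, "wz": 1}, {"dx": 0, "dy": 0, "dz": 0, "wx": 0, "wy": 0, "wz": 1}, {"dx": 0, "dy": 0, "dz": 0, "wx": 0, "wy": 0, "wz": 1}, {"dx": 0, "dy": 0, "dz": 0, "wx": 0, "wy": 0, "wz": 1}]}}

```text
time_s: 59.9
eef_pos: [505.6, -150.8, 254.3]
ee_rot: [-0.0, 0.967, 0.256, -0.0]
force: [-0.6, -0.4, 0.5]
grip_width: 0.584
grip_force: 0.0
```

Request:
{"api": "step_arm", "payload": {"increments": [{"dx": 0, "dy": 0, "dz": 0, "wx": 0, "wy": 0, "wz": 1}, {"dx": 0, "dy": 0, "dz": 0, "wx": 0, "wy": 0, "wz": 1}, {"dx": 0, "dy": 0, "dz": 0, "wx": 0, "wy": 0, "wz": 1}, {"dx": 0, "dy": 0, "dz": 0, "wx": 0, "wy": 0, "wz": 1}, {"dx": 0, "dy": 0, "dz": 0, "wx": 0, "wy": 0, "wz": 0.5}]}}

```text
time_s: 60.4
eef_pos: [505.6, -150.8, 254.3]
ee_rot: [0.0, 1.0, 0.024, 0.0]
force: [0.3, 0.2, -0.2]
grip_width: 0.587
grip_force: 0.0
```

Request:
{"api": "step_arm", "payload": {"increments": [{"dx": -0.1, "dy": -0.9, "dz": 0, "wx": 0, "wy": 0, "wz": 0}, {"dx": -0.1, "dy": -1, "dz": 0, "wx": 0, "wy": 0, "wz": 0}, {"dx": -0.1, "dy": -1, "dz": 0, "wx": 0, "wy": 0, "wz": 0}, {"dx": -0.1, "dy": -1, "dz": 0, "wx": 0, "wy": 0, "wz": 0}, {"dx": -0.1, "dy": -1, "dz": 0, "wx": 0, "wy": 0, "wz": 0}]}}

```text
time_s: 60.9
eef_pos: [486.5, -28.2, 254.3]
ee_rot: [0.0, 1.0, 0.026, 0.0]
force: [-0.8, -0.3, 0.0]
grip_width: 0.585
grip_force: 0.0
```

Request:
{"api": "step_arm", "payload": {"increments": [{"dx": -0.1, "dy": -1, "dz": 0, "wx": 0, "wy": 0, "wz": 0}, {"dx": -0.1, "dy": -1, "dz": 0, "wx": 0, "wy": 0, "wz": 0}, {"dx": -0.1, "dy": -1, "dz": 0, "wx": 0, "wy": 0, "wz": 0}, {"dx": -0.1, "dy": -1, "dz": 0, "wx": 0, "wy": 0, "wz": 0}, {"dx": -0.05, "dy": -1, "dz": 0, "wx": 0, "wy": 0, "wz": 0}]}}

```text
time_s: 61.4
eef_pos: [468.8, 96.2, 254.4]
ee_rot: [0.0, 1.0, 0.026, 0.0]
force: [0.5, 0.1, 0.6]
grip_width: 0.583
grip_force: 0.0
```

Request:
{"api": "step_arm", "payload": {"increments": [{"dx": 0, "dy": -0.9, "dz": 0, "wx": 0, "wy": 0, "wz": 0}, {"dx": 0, "dy": -0.12, "dz": 0, "wx": 0, "wy": 0, "wz": 0}, {"dx": 0, "dy": 0, "dz": 0, "wx": 0, "wy": 0, "wz": 0}, {"dx": 0, "dy": 0, "dz": 0, "wx": 0, "wy": 0, "wz": 0}]}}

```text
time_s: 61.8
eef_pos: [467.9, 119.9, 254.3]
ee_rot: [0.0, 1.0, 0.026, -0.0]
force: [0.0, -0.3, 0.5]
grip_width: 0.584
grip_force: 0.0
```

Run:
```python
from h import *
s=cap('scene');t=cap('top')
for n,c in (('scene',s),('top',t)):
  for d in eyes.landmark_of(n,'bar_knob')[:2]:print(n,round(d['p'],2),w(c,d['point']).round(1))
print(ctrl.sense()['eef_pos'],pol())
for z in (165,):
  print([(b[0].round(1),b[1],onz(s,*b[0],160).round(1)) for b in blobs(s,(0,140,60),(4,255,255),8,(340,190,380,240))])
```

```text
scene 0.77 [470.2 118.1 165.8]
top 0.3 [657.4 132.9 142.7]
[467.92369188 119.96314653 254.28947395] (np.float64(189.39815846146084), np.float64(86.65929399126826), np.float64(87.09663629814793))
[(array([345.5, 208.8]), np.int32(228), array([474.5,  74.1, 160. ])), (array([360.1, 218. ]), np.int32(112), array([465.2, 115.8, 160. ]))]
```

Request:
{"api": "step_arm", "payload": {"increments": [{"dx": 0, "dy": 0.04, "dz": 0.8, "wx": 0, "wy": 0, "wz": 0}, {"dx": 0, "dy": 0, "dz": 0.8, "wx": 0, "wy": 0, "wz": 0}, {"dx": 0, "dy": 0, "dz": 0.8, "wx": 0, "wy": 0, "wz": 0}, {"dx": 0, "dy": 0, "dz": 0.6, "wx": 0, "wy": 0, "wz": 0}, {"dx": 0, "dy": 0, "dz": 0.2, "wx": 0, "wy": 0, "wz": 0}]}}

```text
time_s: 62.5
eef_pos: [467.3, 119.2, 173.0]
ee_rot: [-0.0, 1.0, 0.026, -0.001]
force: [-0.3, -0.2, 0.4]
grip_width: 0.583
grip_force: 0.0
```

Request:
{"api": "step_arm", "payload": {"increments": [{"dx": 0, "dy": 0, "dz": 0, "wx": 0, "wy": 0, "wz": 0}, {"dx": 0, "dy": 0, "dz": 0, "wx": 0, "wy": 0, "wz": 0}, {"dx": 0, "dy": 0, "dz": 0, "wx": 0, "wy": 0, "wz": 0}, {"dx": 0, "dy": 0, "dz": 0, "wx": 0, "wy": 0, "wz": 0}], "fingers": 25}}

```text
time_s: 62.9
eef_pos: [468.1, 119.6, 174.9]
ee_rot: [0.0, 1.0, 0.026, 0.001]
force: [-0.1, -0.4, 0.6]
grip_width: 0.291
grip_force: 0.0
```

Request:
{"api": "step_arm", "payload": {"increments": [{"dx": 0.04, "dy": 0.79, "dz": 0, "wx": 0, "wy": 0, "wz": -1}, {"dx": 0.04, "dy": 0.79, "dz": 0, "wx": 0, "wy": 0, "wz": -1}, {"dx": 0, "dy": 0, "dz": 0, "wx": 0, "wy": 0, "wz": 0}]}}

```text
time_s: 63.2
eef_pos: [474.4, 79.2, 174.6]
ee_rot: [0.0, 0.992, 0.13, 0.0]
force: [0.4, -0.6, 0.5]
grip_width: 0.291
grip_force: 0.0
```

Run:
```python
from h import *
s=cap('scene')
for d in eyes.landmark_of('scene','bar_knob')[:2]:print(round(d['p'],2),w(s,d['point']).round(1))
print(pol())
```

```text
0.78 [476.   74.6 164.6]
(np.float64(189.84104087285104), np.float64(74.63109548975059), np.float64(75.20939392504114))
```

Request:
{"api": "step_arm", "payload": {"increments": [{"dx": 0.04, "dy": 0.79, "dz": 0, "wx": 0, "wy": 0, "wz": -1}, {"dx": 0.04, "dy": 0.79, "dz": 0, "wx": 0, "wy": 0, "wz": -1}, {"dx": 0.04, "dy": 0.79, "dz": 0, "wx": 0, "wy": 0, "wz": -1}, {"dx": 0.04, "dy": 0.79, "dz": 0, "wx": 0, "wy": 0, "wz": -1}, {"dx": 0.04, "dy": 0.79, "dz": 0, "wx": 0, "wy": 0, "wz": -1}]}}

```text
time_s: 63.8
eef_pos: [522.8, -4.0, 174.4]
ee_rot: [-0.0, 0.923, 0.384, -0.0]
force: [-0.3, 0.5, -0.5]
grip_width: 0.293
grip_force: 0.2
```

Request:
{"api": "step_arm", "payload": {"increments": [{"dx": 0.04, "dy": 0.79, "dz": 0, "wx": 0, "wy": 0, "wz": -1}, {"dx": 0.04, "dy": 0.79, "dz": 0, "wx": 0, "wy": 0, "wz": -1}, {"dx": 0.04, "dy": 0.79, "dz": 0, "wx": 0, "wy": 0, "wz": -1}, {"dx": 0.04, "dy": 0.79, "dz": 0, "wx": 0, "wy": 0, "wz": -1}, {"dx": 0.04, "dy": 0.79, "dz": 0, "wx": 0, "wy": 0, "wz": -1}]}}

```text
time_s: 64.3
eef_pos: [607.8, -52.7, 174.3]
ee_rot: [-0.0, 0.793, 0.61, -0.0]
force: [0.1, -0.1, -0.5]
grip_width: 0.291
grip_force: 0.2
```

Request:
{"api": "step_arm", "payload": {"increments": [{"dx": 0.04, "dy": 0.79, "dz": 0, "wx": 0, "wy": 0, "wz": -1}, {"dx": 0.02, "dy": 0.6, "dz": 0, "wx": 0, "wy": 0, "wz": -0.76}, {"dx": 0, "dy": 0, "dz": 0, "wx": 0, "wy": 0, "wz": 0}]}}

```text
time_s: 64.6
eef_pos: [642.3, -58.6, 173.8]
ee_rot: [-0.0, 0.734, 0.679, 0.0]
force: [0.3, 0.8, -0.6]
grip_width: 0.295
grip_force: 0.0
```

Run:
```python
from h import *
s=cap('scene')
for d in eyes.landmark_of('scene','bar_knob')[:2]:print(round(d['p'],2),w(s,d['point']).round(1))
print(pol(),ctrl.sense()['eef_pos'])
```

```text
0.96 [642.2 -60.  168.4]
0.63 [636.7  19.7   2. ]
(np.float64(190.18894225002947), np.float64(4.819892172618167), np.float64(4.618561669946843)) [641.01960149 -58.51638615 174.03480507]
```

Request:
{"api": "step_arm", "payload": {"increments": [{"dx": 0.01, "dy": 0.4, "dz": 0, "wx": 0, "wy": 0, "wz": -0.5}, {"dx": 0.01, "dy": 0.4, "dz": 0, "wx": 0, "wy": 0, "wz": -0.5}, {"dx": 0, "dy": 0.1, "dz": 0, "wx": 0, "wy": 0, "wz": -0.1}, {"dx": 0, "dy": 0, "dz": 0, "wx": 0, "wy": 0, "wz": 0}]}}

```text
time_s: 65.1
eef_pos: [663.5, -59.5, 174.3]
ee_rot: [-0.0, 0.695, 0.719, -0.0]
force: [-0.1, 0.6, 0.2]
grip_width: 0.297
grip_force: 0.0
```

Request:
{"api": "step_arm", "payload": {"increments": [{"dx": 0, "dy": 0.08, "dz": 0, "wx": 0, "wy": 0, "wz": 0}, {"dx": 0, "dy": 0.06, "dz": 0, "wx": 0, "wy": 0, "wz": 0}, {"dx": 0, "dy": 0, "dz": 0, "wx": 0, "wy": 0, "wz": 0}]}}

```text
time_s: 65.4
eef_pos: [667.3, -59.7, 174.3]
ee_rot: [-0.0, 0.694, 0.72, 0.0]
force: [-0.3, 0.5, -0.6]
grip_width: 0.294
grip_force: 0.0
```

Request:
{"api": "step_arm", "payload": {"increments": [{"dx": 0, "dy": 0.08, "dz": 0, "wx": 0, "wy": 0, "wz": 0}, {"dx": 0, "dy": 0.04, "dz": 0, "wx": 0, "wy": 0, "wz": 0}, {"dx": 0, "dy": 0, "dz": 0, "wx": 0, "wy": 0, "wz": 0}]}}

```text
time_s: 65.7
eef_pos: [670.5, -59.6, 174.3]
ee_rot: [0.0, 0.694, 0.72, -0.0]
force: [-0.6, -0.3, -0.1]
grip_width: 0.297
grip_force: 0.0
```

Request:
{"api": "step_arm", "payload": {"increments": [{"dx": 0, "dy": 0.04, "dz": 0, "wx": 0, "wy": 0, "wz": 0}, {"dx": 0, "dy": 0.02, "dz": 0, "wx": 0, "wy": 0, "wz": 0}, {"dx": 0, "dy": 0, "dz": 0, "wx": 0, "wy": 0, "wz": 0}]}}

```text
time_s: 66.0
eef_pos: [670.8, -59.6, 174.2]
ee_rot: [-0.001, 0.694, 0.72, -0.001]
force: [-8.9, 0.5, 2.9]
grip_width: 0.294
grip_force: 4.3
```

Request:
{"api": "step_arm", "payload": {"increments": [{"dx": 0, "dy": 0, "dz": 0, "wx": 0, "wy": 0, "wz": 0}, {"dx": 0, "dy": 0, "dz": 0, "wx": 0, "wy": 0, "wz": 0}, {"dx": 0, "dy": 0, "dz": 0, "wx": 0, "wy": 0, "wz": 0}, {"dx": 0, "dy": 0, "dz": -0.6, "wx": 0, "wy": 0, "wz": 0}, {"dx": 0, "dy": 0, "dz": -1, "wx": 0, "wy": 0, "wz": 0}], "fingers": 45}}

```text
time_s: 66.5
eef_pos: [671.4, -59.4, 213.1]
ee_rot: [-0.001, 0.694, 0.72, -0.001]
force: [-0.3, 0.0, 1.0]
grip_width: 0.526
grip_force: 0.0
```

Request:
{"api": "step_arm", "payload": {"increments": [{"dx": 0, "dy": 0, "dz": -0.8, "wx": 0, "wy": 0, "wz": 0}, {"dx": 0.5, "dy": -1, "dz": 0, "wx": 0, "wy": 0, "wz": 0}, {"dx": 0.5, "dy": -1, "dz": 0, "wx": 0, "wy": 0, "wz": 0}, {"dx": 0.5, "dy": -1, "dz": 0, "wx": 0, "wy": 0, "wz": 0}, {"dx": 0.57, "dy": -1, "dz": 0, "wx": 0, "wy": 0, "wz": 0}], "fingers": 0}}

```text
time_s: 67.0
eef_pos: [569.1, -11.2, 234.3]
ee_rot: [0.0, 0.694, 0.72, 0.0]
force: [0.2, -0.6, 0.1]
grip_width: 0.001
grip_force: 0.0
```

Request:
{"api": "step_arm", "payload": {"increments": [{"dx": 0, "dy": 0, "dz": 0, "wx": 0, "wy": 0, "wz": 0}, {"dx": 0, "dy": 0, "dz": 0, "wx": 0, "wy": 0, "wz": 0}]}}

```text
time_s: 67.2
eef_pos: [570.3, -11.5, 234.8]
ee_rot: [0.001, 0.694, 0.72, 0.0]
force: [0.9, -0.6, -0.2]
grip_width: -0.0
grip_force: 0.0
```

Run:
```python
from h import *
s=cap('scene');t=cap('top')
for n,c in (('scene',s),('top',t)):
  for l in ('bar_knob','start_top','cover'):
    for d in eyes.landmark_of(n,l)[:1]:print(n,l,round(d['p'],2),w(c,d['point']).round(1))
print(ctrl.sense()['eef_pos'])
r=np.hstack([cv2.resize(s['frame'][180:310,210:340],(400,400)),cv2.resize(t['frame'][100:200,260:360],(400,400))])
cv2.imwrite('pics/b.png',r)
```

```text
scene bar_knob 0.71 [670.2 -57.8 168.4]
scene start_top 0.5 [571.5 -15.9  68.8]
scene cover 0.98 [ 505.4 -351.6    7. ]
top cover 0.61 [ 504.4 -349.4    0.8]
[570.24772055 -11.7177988  234.055407  ]
```

View pics/b.png

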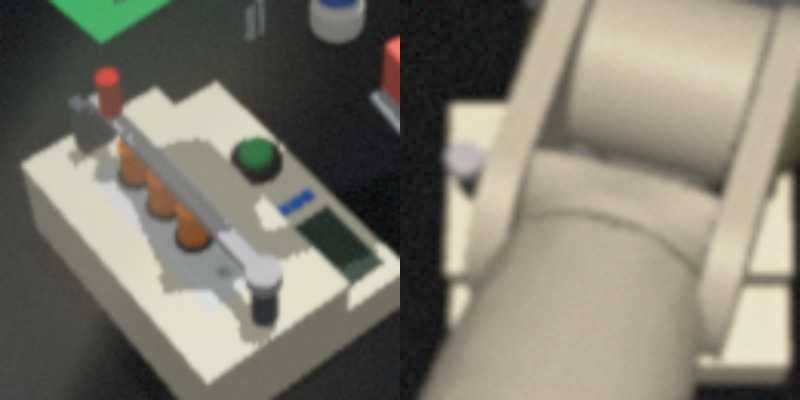

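The bar is closed over the three upright loggers, with its end in the catch at crop (85,105). Next, the button.

Request:
{"api": "step_arm", "payload": {"increments": [{"dx": 0, "dy": -0.04, "dz": 1, "wx": 0, "wy": 0, "wz": 0}, {"dx": 0, "dy": 0, "dz": 1, "wx": 0, "wy": 0, "wz": 0}, {"dx": 0, "dy": 0, "dz": 1, "wx": 0, "wy": 0, "wz": 0}, {"dx": 0, "dy": 0, "dz": 1, "wx": 0, "wy": 0, "wz": 0}, {"dx": 0, "dy": 0, "dz": 0.8, "wx": 0, "wy": 0, "wz": 0}]}}

```text
time_s: 68.1
eef_pos: [568.8, -11.6, 112.8]
ee_rot: [-0.0, 0.694, 0.72, -0.0]
force: [-0.3, -0.2, -0.4]
grip_width: -0.001
grip_force: 0.0
```

Request:
{"api": "step_arm", "payload": {"increments": [{"dx": 0, "dy": 0, "dz": 0.3, "wx": 0, "wy": 0, "wz": 0}, {"dx": 0, "dy": 0, "dz": 0.15, "wx": 0, "wy": 0, "wz": 0}, {"dx": 0, "dy": 0, "dz": 0, "wx": 0, "wy": 0, "wz": 0}]}}

```text
time_s: 68.4
eef_pos: [569.3, -11.6, 103.5]
ee_rot: [0.0, 0.694, 0.72, 0.0]
force: [0.1, 0.0, -0.5]
grip_width: -0.002
grip_force: 0.0
```

Request:
{"api": "step_arm", "payload": {"increments": [{"dx": 0, "dy": 0, "dz": 0.12, "wx": 0, "wy": 0, "wz": 0}, {"dx": 0, "dy": 0, "dz": 0.08, "wx": 0, "wy": 0, "wz": 0}, {"dx": 0, "dy": 0, "dz": 0, "wx": 0, "wy": 0, "wz": 0}]}}

```text
time_s: 68.7
eef_pos: [569.1, -11.6, 98.1]
ee_rot: [0.0, 0.694, 0.72, 0.0]
force: [0.1, -0.2, 0.7]
grip_width: 0.002
grip_force: 0.0
```

Request:
{"api": "step_arm", "payload": {"increments": [{"dx": 0, "dy": 0, "dz": 0.1, "wx": 0, "wy": 0, "wz": 0}, {"dx": 0, "dy": 0, "dz": 0.1, "wx": 0, "wy": 0, "wz": 0}, {"dx": 0, "dy": 0, "dz": 0, "wx": 0, "wy": 0, "wz": 0}]}}

```text
time_s: 69.0
eef_pos: [569.3, -11.6, 93.2]
ee_rot: [0.0, 0.694, 0.72, 0.0]
force: [-0.1, -0.4, 3.8]
grip_width: 0.004
grip_force: 1.8
```

Request:
{"api": "step_arm", "payload": {"increments": [{"dx": 0, "dy": 0, "dz": 0.06, "wx": 0, "wy": 0, "wz": 0}, {"dx": 0, "dy": 0, "dz": 0.04, "wx": 0, "wy": 0, "wz": 0}, {"dx": 0, "dy": 0, "dz": 0, "wx": 0, "wy": 0, "wz": 0}]}}

```text
time_s: 69.3
eef_pos: [569.3, -11.6, 91.0]
ee_rot: [0.0, 0.694, 0.72, 0.0]
force: [-0.7, -0.3, 6.6]
grip_width: 0.0
grip_force: 3.3
```

Request:
{"api": "step_arm", "payload": {"increments": [{"dx": 0, "dy": 0, "dz": 0.04, "wx": 0, "wy": 0, "wz": 0}, {"dx": 0, "dy": 0, "dz": 0.03, "wx": 0, "wy": 0, "wz": 0}, {"dx": 0, "dy": 0, "dz": 0, "wx": 0, "wy": 0, "wz": 0}, {"dx": 0, "dy": 0, "dz": 0, "wx": 0, "wy": 0, "wz": 0}]}}

```text
time_s: 69.7
eef_pos: [569.4, -11.6, 90.8]
ee_rot: [0.001, 0.694, 0.72, 0.0]
force: [-6.6, 1.5, 20.4]
grip_width: 0.002
grip_force: 10.0
```

Force rises to 20 N with no further travel, so the button is fully down. I'll retract and do a final check.

Request:
{"api": "step_arm", "payload": {"increments": [{"dx": 0, "dy": 0, "dz": -0.5, "wx": 0, "wy": 0, "wz": 0}, {"dx": 0, "dy": 0, "dz": -1, "wx": 0, "wy": 0, "wz": 0}, {"dx": 0, "dy": 0, "dz": -1, "wx": 0, "wy": 0, "wz": 0}, {"dx": 0, "dy": 0, "dz": -1, "wx": 0, "wy": 0, "wz": 0}, {"dx": 0, "dy": 0, "dz": -1, "wx": 0, "wy": 0, "wz": 0}]}}

```text
time_s: 70.2
eef_pos: [568.7, -11.5, 202.0]
ee_rot: [-0.0, 0.694, 0.72, -0.0]
force: [-0.1, -0.5, 0.5]
grip_width: -0.0
grip_force: 0.0
```

Request:
{"api": "step_arm", "payload": {"increments": [{"dx": 0, "dy": -1, "dz": -1, "wx": 0, "wy": 0, "wz": 0}, {"dx": 0, "dy": -1, "dz": 0, "wx": 0, "wy": 0, "wz": 0}, {"dx": 0, "dy": -1, "dz": 0, "wx": 0, "wy": 0, "wz": 0}, {"dx": 0, "dy": -1, "dz": 0, "wx": 0, "wy": 0, "wz": 0}, {"dx": 0, "dy": 0, "dz": 0, "wx": 0, "wy": 0, "wz": 0}]}}

```text
time_s: 70.7
eef_pos: [467.0, -15.0, 226.3]
ee_rot: [-0.001, 0.694, 0.72, -0.0]
force: [1.3, 0.0, -0.1]
grip_width: -0.002
grip_force: 0.0
```

```bash
python3 cov.py fin
python3 - <<'E'
from h import *
s=cap('scene')
for l in ('bar_knob','bar_hinge'):
    for d in eyes.landmark_of('scene',l)[:1]:print(l,round(d['p'],2),w(s,d['point']).round(1))
cv2.imwrite('pics/fin.png',s['frame'])
E
```

```text
scene logger 0.53 [657.  36.  83.]
scene logger 0.52 [668.   6.  88.]
scene cover 0.87 [ 504.5 -354.    10.3]
scene mat 0.75 [ 5.092e+02 -3.520e+02 -4.000e-01]
scene plate 741 ((508.105224609375, -350.8922424316406), (75.83621215820312, 134.68894958496094), 0.8719814419746399)
top logger 0.51 [663.   6.  85.]
top logger 0.45 [662. -30.  85.]
top cover 0.81 [ 507.2 -351.5   -1.1]
top mat 0.89 [ 506.5 -351.7   -2.7]
top plate 1064 ((503.60595703125, -351.00885009765625), (75.82496643066406, 131.67893981933594), 0.9371230602264404)
[469.45519236 -15.26866891 226.07265838]
bar_knob 0.98 [669.1 -61.2 165.1]
bar_hinge 0.85 [657.6 129.1 143.2]
```

View pics/fin.png

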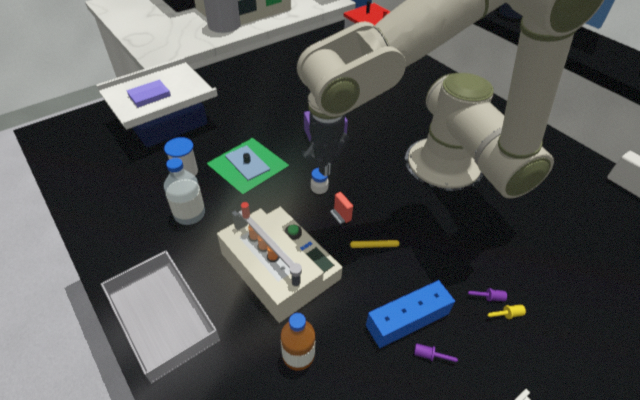

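The final picture shows the bar closed over three upright loggers. The cover is in the middle of the mat at (248,163), the dock is empty and the bystanders are in place. The look-alikes were already lying where they are now in the crop I took before the first arm move, so the robot did not knock them over.

```bash
python3 -c "
from rig import finish_job
print(finish_job())"
```

```text
the job is handed in; nothing more can be done
None
```

I did the whole job and handed it in: the cover is in the middle of the mat (re-centred after it was knocked aside), the three loggers are fully home and upright in wells 1–3, the bar is closed against its catch, and the start button was pressed all the way down; no verdict was returned.

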